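# Build the kiln stand on the batt

### The job

Build the stand for the next annealing on the fixed kiln batt: stand the square post on the dark stain at the end nearer the brick with the upright probe tube, the round post on the other stain, and set the cone plaque on the batt midway between them with its row of cones in line with the posts. Lay the loose bar lengthwise across both posts, centred over the batt, and set the domed glass paperweight flat side down on the middle of the bar. Leave the glass tumbler undisturbed.

Things in the scene. Friction and masses are not known exactly. Their poses are not given: they have to be found in the camera images.
- batt: Fixed brown-grey kiln batt lying on the bench, 110 (x) x 250 (y) x 12 mm thick. Origin: centre of its underside, on the bench; z up, y along its length. Two flat dark square stains, 44 x 44 mm, mark the post places on its top: centres at x = 0, y = +70 mm and y = -70 mm in its frame. Its turn on the bench varies up to 0.25 rad.
- probe_brick: Fixed orange-brown cut brick, 64 x 50 x 60 mm high, with a white ceramic probe tube (14 mm thick, up to 110 mm above the bench) upright on its middle. It stands on the bench beyond one end of the batt, 190 mm from the batt's centre along its y axis, on the +y or the -y side; a fixed round wax tin (62 mm across, 40 mm high) stands at the other end. Origin: centre of its underside.
- square_post: Loose cream fired-clay kiln post with square section, 36 x 36 x 60 mm high, about 170 g, standing upright. Origin: centre of its underside; z up its length, x and y along its sides.
- round_post: Loose cream fired-clay kiln post, a cylinder 36 mm across and 60 mm high, about 140 g, standing upright. Origin: centre of its underside; z up.
- cone_plaque: Loose cream clay strip 24 (x) x 60 (y) x 14 mm high carrying a row of three slender, slightly leaning white witness cones along its y axis; up to 47 mm high overall, about 60 g. Grip the strip across its 24 mm sides, below the cones. Origin: centre of its underside; z up.
- bridge_bar: Loose brown-grey kiln-shelf bar 60 (x) x 200 (y) x 16 mm thick, about 340 g, lying flat on the bench at the left or right side. Same colour as the batt, but narrower and without stains. Origin: centre of its underside; y along its length, z up. Either way round will do.
- paperweight: Loose solid green glass dome, 52 mm across and 41 mm high, about 180 g, flat side down. Its side is a straight upright band from 3 to 22 mm above its flat base, then curves in to a flattish crown. Origin: centre of its flat base; z up.
- tumbler: Open amber glass tumbler, 64 mm across the rim and 72 mm high, about 200 g, loose, standing among the things to be moved. Not to be moved. Origin: centre of its underside.
There are look-alikes about, which are no part of the job. What is shaped like the round_post but blue is not meant.

How it is judged:
At the end, for the whole second after the job is handed in: Posts upright on their stains (square nearer the probe brick) within 13 mm per axis; plaque upright at the batt's centre within 14 mm, 0.26 rad; bar level on both posts, centred within 15 mm, 0.17 rad; paperweight flat on the bar's middle within 13 mm; all at rest, heights within 4 mm (((y of probe_brick in the frame of batt above 0 m and y of square_post in the frame of batt between 0.057 and 0.083 m and y of round_post in the frame of batt between -0.083 and -0.057 m) or (y of probe_brick in the frame of batt below 0 m and y of square_post in the frame of batt between -0.083 and -0.057 m and y of round_post in the frame of batt between 0.057 and 0.083 m)) and x of square_post in the frame of batt between -0.013 and 0.013 m and z of square_post in the frame of batt between 0.008 and 0.016 m and angle between each of square_post, round_post, paperweight's own z axis and vertical below 0.06 rad and contact force between each of square_post, round_post and bridge_bar above 0.1 N and x of round_post in the frame of batt between -0.013 and 0.013 m and z of round_post in the frame of batt between 0.008 and 0.016 m and x of cone_plaque in the frame of batt between -0.014 and 0.014 m and y of cone_plaque in the frame of batt between -0.014 and 0.014 m and z of cone_plaque in the frame of batt between 0.008 and 0.016 m and angle between cone_plaque's own z axis and vertical below 0.08 rad and angle between the y axis of cone_plaque and the y axis of batt, either way round below 0.26 rad and x of bridge_bar in the frame of batt between -0.015 and 0.015 m and y of bridge_bar in the frame of batt between -0.015 and 0.015 m and z of bridge_bar in the frame of batt between 0.068 and 0.076 m and angle between the y axis of bridge_bar and the y axis of batt, either way round below 0.17 rad and angle between bridge_bar's own z axis and vertical below 0.05 rad and x of paperweight in the frame of bridge_bar between -0.013 and 0.013 m and y of paperweight in the frame of bridge_bar between -0.013 and 0.013 m and z of paperweight in the frame of bridge_bar between 0.012 and 0.02 m and linear speed of each of round_post, square_post, cone_plaque, bridge_bar, paperweight below 0.01 m/s and angular speed of each of round_post, square_post, cone_plaque, bridge_bar, paperweight below 0.1 rad/s); the robot touches nothing.
It fails at once if the tumbler is shifted by more than 20 mm or tipped (distance of tumbler from where it was at the start of the episode above 0.02 m or angle between tumbler's own z axis and vertical above 0.3 rad).
It also fails if it takes over 128 s, if anything falls off the work surface, if the arm or the gripper's body presses on something with over 40 N, if the wrist force passes 120 N, or if a joint passes its speed limit or range.

### The arm

A 6-joint arm with a two-finger parallel gripper is mounted at the origin on the work surface. World frame = base frame: x ahead of the robot, y to its left, z up, the work surface at z = 0. Lengths are in m, angles in rad, forces in N, time in s.
With the tool pointing down it reaches from about 0.4 to 0.925 m from the base axis. Payload 3.4 kg.
Tool frame: the origin (TCP) lies midway between the tips of the shut fingers; the grasp point (between the pads) lies tcp_to_grasp behind it (tcp_to_grasp is the distance from the TCP to the grasp point, in m); x points along the fingers, y is the direction in which the jaws open and shut, and the axes are right-handed (so a half turn about x gives the same grasp; the last joint's range is limited). The gripper opens to 85 mm and grips with 20 to 120 N. Pads are 22 mm wide; open, the fingers measure 114 mm over their backs; the gripper's body (76 mm by 85 mm) begins 54 mm behind the grasp point. The pads swing forward as they close: fully open they stand 13 mm farther back than shut.
Start: joints at [-1.377, 0.307, 1.506, -0, 1.328, -0.073], TCP at [0.152, -0.555, 0.202] pointing down, gripper open.
Joint ranges: [-3.12, 3.12], [-1.05, 2.28], [0.14, 2.33], [-1.42, 4.57], [0.1, 2.73], [-2.68, 2.68]. Speed limits (rad/s): [2.57, 2.57, 3.14, 3.14, 3.14, 3.14].

### API

Orientations are given as a rotation vector (axis times angle).
In Python, from rig import observe, read_camera, sign_off, regions_of, pinpoint, tcp_to_grasp gives the robot as it stands.
- The arm moves only by the tool send_rows, never from a script. Its argument "plan" is a list of rows, each a list of 3 entries, a list of its own where there are three numbers: the shift along the tool's x, y, z scaled (see below), then the turn, a rotation vector about the tool's x, y, z scaled (see below), then the closure, from 0 (fully open) to 1 (shut). A call has 1 to 8 rows; each row is the pose to reach, as a shift and turn from the pose commanded when the call began, along the tool's axes at that moment; what a row does not reach only later rows make up. The controller multiplies each number of a shift by 1000 mm and each number of a turn by pi/2 rad. A row lasts 1/12 s, in which the tool goes at most 41.7 mm and 7.16 degrees, less where a joint would pass 70% of its speed; a pose out of reach is approached as far as the arm can. A call with a number of a shift or a turn outside -1 to 1 is refused whole. A call with a gripper value outside its range is refused whole. The fingers move at their own pace and stop on an object; "force" is the grip in N (left out, the last holds). Time passes only in rows, so rows that repeat a pose let the fingers close. It gives the time, the measured TCP pose, the force and the opening at its end, in the units of the state.
- observe(): the state, without advancing time (a new reading comes with each control period).
- read_camera(name): name is "scene" or "top"; returns a dict with "frame" (480x640x3 uint8, blue, green, red), "fx", "fy", "cx", "cy" (pixels), "k1" (the pictures are not rectified: a ray, as slopes to the right and down, at radius r is drawn at 1 + k1 r^2 times it, then the intrinsics apply), "rvec" (rotation vector, rad) and "tvec" (3), from world to camera coordinates, as OpenCV has them. Camera axes: x right, y down, z forward; pixel columns grow to the right and rows downward; lengths in m; the calibration is good to about 2 mm. A picture is of the moment at which its call begins. There is no depth.
- sign_off(): hands the job in, once; it reports no verdict.
Trained networks look in a picture, given as the dict that the camera call returned (one of the last four; its "shot" number tells which), for a name from the list of things; names that differ only in an ending like _2 or _b are one class to them, and where a whole thing is asked for, a point or a joint stands for the part that bears it (a point fixed in the world has none). Each returns a list of dicts, best first, with "conf" (0 to 1); they miss things now and then, are a little off and sometimes report something else, mostly with a low value. They report only what shows in the picture. A call takes as long as a camera call. They do not tell look-alikes from the thing itself.
- regions_of(picture, target): "mask" (480x640 bool, what is visible of it) and "point" ([row, column] in pixels, amid what is visible of it).
- pinpoint(picture, target): "point" ([row, column] in pixels: a listed point, or the origin of a listed thing).
The state is a dict: "t": time; "joints": joint angles; "dq": joint speeds; "joint_torque": joint torques, N m; "position": TCP position; "tool_rot": TCP orientation; "wrist_force": force on the tool from outside, world axes, zero at the start; "wrist_torque": the same for the moment, N m; "width": finger opening in m.
Only numpy, scipy, OpenCV 4.12 (cv2) and the standard library are available. Lean on these libraries where they do the work, as an engineer would, in place of code of your own. Each camera call takes 0.05 s, during which the arm holds its last target.

## Working session

There is one attempt and no reset: what is moved stays moved. The work goes in short steps, Python scripts to look and compute and a tool call to move; the robot and the scene stay as the last step left them, time stands still between calls to the robot, and variables do not carry over. Pictures are saved under pics/ and viewed, and the job is handed in when it is done.

Besides the shell and the picture viewer there is one more tool, called after "Request:" by a JSON object that holds its "op" and its "data", one argument or row to a line. send_rows: Moves the arm, as the interface text tells. Its arguments: {"type":"object","properties":{"plan":{"type":"array"},"force":{"type":"number"}},"required":["plan"]}

```bash
ls; mkdir -p pics; python3 - <<'E'
from rig import *
import cv2
print(observe()); print(tcp_to_grasp)
for n in ("scene","top"):
    p=read_camera(n); cv2.imwrite(f"pics/{n}0.png",p["frame"]); print({k:v for k,v in p.items() if k!="frame"})
E
```

```text
pics
{'t': 0.0, 'joints': array([-1.37749124e+00,  3.07536844e-01,  1.50765905e+00, -1.39103181e-05,
        1.32838703e+00, -7.34860751e-02]), 'dq': array([ 1.23022393e-03, -1.64442346e-03, -1.78871859e-03, -4.90034093e-05,
       -1.72191439e-03,  1.04736023e-03]), 'joint_torque': array([-1.36293576e-03, -4.57555246e+01, -2.51916736e+01, -2.87586972e-04,
        1.31629076e-02,  1.57309182e-05]), 'position': array([ 0.15142679, -0.55392977,  0.2010072 ]), 'tool_rot': array([ 2.07961905,  0.28117507, -2.07989738]), 'wrist_force': array([ 0.37340828, -1.04254882,  0.79785312]), 'wrist_torque': array([-0.03496321, -0.03240912, -0.04132633]), 'width': 0.08518652673304089}
0.0187
{'fx': 549.5568063183697, 'fy': 549.5568063183697, 'cx': 313.7649269809957, 'cy': 237.13701366983102, 'k1': -0.10476729165017958, 'rvec': array([ 1.33193022,  2.03352883, -1.05142239]), 'tvec': array([ 0.21268515, -0.24279356,  1.55475031]), 'shot': 1}
{'fx': 491.29900086825154, 'fy': 491.29900086825154, 'cx': 328.1542944013645, 'cy': 238.9317353667829, 'k1': 0.04588402834115307, 'rvec': array([ 2.15885488, -2.11913676,  0.17284089]), 'tvec': array([0.01894728, 0.4996938 , 0.92004375]), 'shot': 2}
```

View pics/top0.png

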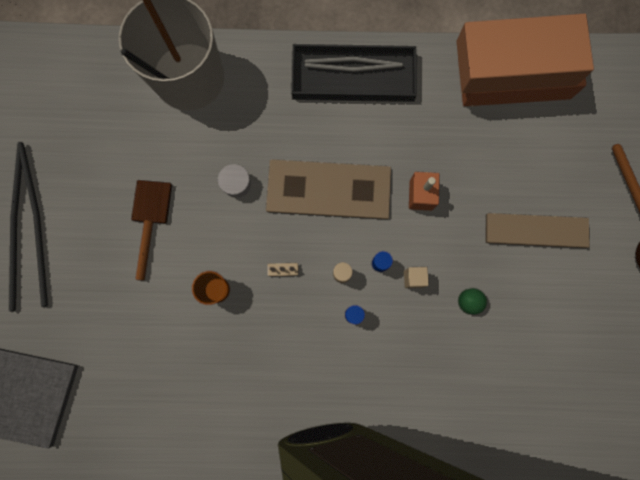

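View pics/scene0.png

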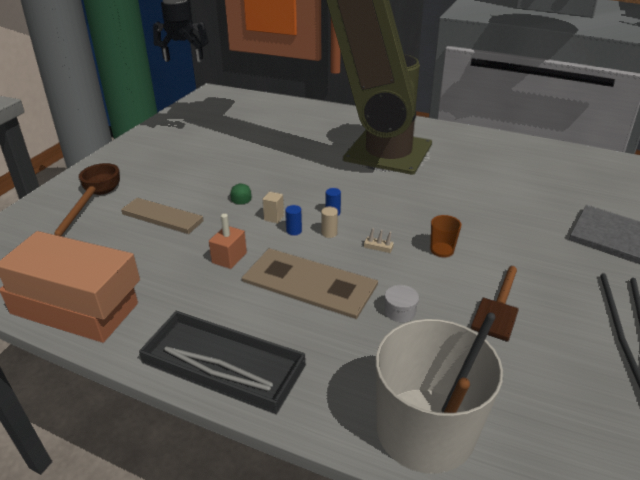

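```bash
cat > h.py <<'E'
import numpy as np, cv2
from scipy.optimize import minimize
from rig import *
def proj(p,X):
    X=np.atleast_2d(X).astype(float)
    d=np.array([p["k1"],0,0,0,0.])
    K=np.array([[p["fx"],0,p["cx"]],[0,p["fy"],p["cy"]],[0,0,1.]])
    return cv2.projectPoints(X,p["rvec"],p["tvec"],K,d)[0].reshape(-1,2)
def ray(p,rc,z):
    K=np.array([[p["fx"],0,p["cx"]],[0,p["fy"],p["cy"]],[0,0,1.]])
    u=cv2.undistortPoints(np.array([[[rc[1],rc[0]]]],float),K,np.array([p["k1"],0,0,0,0.])).ravel()
    R=cv2.Rodrigues(p["rvec"])[0]; d=R.T@np.array([u[0],u[1],1]); o=-R.T@p["tvec"]
    return (o+d*(z-o[2])/d[2])[:2]
def box(x,y,z): return np.array([[i*x/2,j*y/2,k*z] for i in(-1,1) for j in(-1,1) for k in(0,1)])
def cyl(r,h,rt=None,z0=0):
    a=np.linspace(0,2*np.pi,32,endpoint=False); rt=rt or r
    return np.vstack([np.c_[r*np.cos(a),r*np.sin(a),0*a+z0],np.c_[rt*np.cos(a),rt*np.sin(a),0*a+h]])
M={"batt":box(.11,.25,.012),"square_post":box(.036,.036,.06),"round_post":cyl(.018,.06),"cone_plaque":box(.024,.06,.014),
"bridge_bar":box(.06,.2,.016),"paperweight":np.vstack([cyl(.026,.022),cyl(.022,.033,.012),cyl(.012,.041)]),"tumbler":cyl(.026,.072,.032),"probe_brick":box(.064,.05,.06)}
def rend(p,m,x,y,a,z):
    c,s=np.cos(a),np.sin(a)
    X=m@np.array([[c,s,0],[-s,c,0],[0,0,1]])+[x,y,z]
    S=16; q=proj(p,X); hull=cv2.convexHull(np.round(q*S).astype(np.int32))
    im=np.zeros((480,640),np.uint8); cv2.fillConvexPoly(im,hull,255,lineType=cv2.LINE_AA,shift=4); return im/255.
def fit(obs,m,x0,z=0):
    # obs list of (pic,mask)
    def c(v):
        t=0
        for p,k in obs:
            r=rend(p,m,*v,z); t+=1-np.minimum(r,k).sum()/np.maximum(r,k).sum()
        return t/len(obs)
    best=None
    for a in ([x0[2]] if len(x0)>2 else np.arange(0,np.pi,np.pi/8)):
        v0=np.array([x0[0],x0[1],a])
        r=minimize(c,v0,method="Nelder-Mead",options=dict(initial_simplex=[v0,v0+[.01,0,0],v0+[0,.01,0],v0+[0,0,.2]],xatol=1e-4,fatol=1e-4))
        if best is None or r.fun<best.fun: best=r
    return best.x,best.fun
E
python3 - <<'E'
from h import *
ps=[read_camera("scene"),read_camera("top")]
for n in M:
    for p,cn in zip(ps,("scene","top")):
        rs=regions_of(p,n); pp=pinpoint(p,n)
        print(n,cn,[(np.round(r["point"]),round(r["conf"],2),int(r["mask"].sum()),np.round(ray(p,r["point"],0),3)) for r in rs[:4]],[(np.round(q["point"]),round(q["conf"],2),np.round(ray(p,q["point"],0),3)) for q in pp[:4]])
        for i,r in enumerate(rs): np.save(f"m_{n}_{cn}_{i}.npy",r["mask"])
import pickle; pickle.dump(ps,open("ps.pkl","wb"))
E
```

```text
batt scene [(array([284., 310.]), 0.67, 5012, array([0.612, 0.03 ]))] [(array([283., 310.]), 0.87, array([0.61 , 0.029]))]
batt top [(array([191., 330.]), 0.84, 6442, array([0.606, 0.027]))] [(array([194., 327.]), 0.84, array([0.6  , 0.032]))]
square_post scene [(array([208., 273.]), 0.73, 570, array([ 0.392, -0.166]))] [(array([218., 275.]), 0.8, array([ 0.43 , -0.142]))]
square_post top [(array([275., 414.]), 0.75, 460, array([ 0.435, -0.147]))] [(array([276., 410.]), 0.86, array([ 0.433, -0.138]))]
round_post scene [(array([220., 328.]), 0.8, 444, array([ 0.387, -0.024])), (array([200., 336.]), 0.7, 324, array([ 0.298, -0.042])), (array([225., 293.]), 0.61, 434, array([ 0.436, -0.091]))] [(array([232., 331.]), 0.9, array([0.428, 0.001])), (array([233., 294.]), 0.81, array([ 0.465, -0.076])), (array([215., 333.]), 0.52, array([ 0.362, -0.022]))]
round_post top [(array([315., 354.]), 0.85, 312, array([ 0.354, -0.026])), (array([270., 341.]), 0.73, 301, array([0.443, 0.002])), (array([190., 329.]), 0.72, 6441, array([0.609, 0.028])), (array([259., 379.]), 0.6, 356, array([ 0.467, -0.
[... 997 characters left out ...]
.378, -0.264]))] [(array([234., 533.]), 0.61, array([ 0.524, -0.387])), (array([303., 472.]), 0.58, array([ 0.382, -0.259]))]
tumbler scene [(array([235., 442.]), 0.98, 1097, array([0.342, 0.233])), (array([209., 273.]), 0.34, 585, array([ 0.396, -0.164]))] [(array([249., 439.]), 0.73, array([0.396, 0.239]))]
tumbler top [(array([289., 212.]), 0.87, 1009, array([0.401, 0.258]))] [(array([292., 218.]), 0.58, array([0.394, 0.245]))]
probe_brick scene [(array([247., 226.]), 0.68, 1228, array([ 0.57 , -0.189]))] [(array([264., 225.]), 0.92, array([ 0.622, -0.161]))]
probe_brick top [(array([192., 421.]), 0.55, 1088, array([ 0.607, -0.162]))] [(array([194., 418.]), 0.77, array([ 0.603, -0.156]))]
```

```bash
python3 - <<'E'
from h import *
import pickle
sc,tp=pickle.load(open("ps.pkl","rb"))
L=lambda n,c,i:np.load(f"m_{n}_{c}_{i}.npy").astype(float)
# bar by colour
def grow(p,seed):
    im=cv2.GaussianBlur(p["frame"],(3,3),0).copy(); m=np.zeros((482,642),np.uint8)
    cv2.floodFill(im,m,seed,0,(9,)*3,(9,)*3,cv2.FLOODFILL_FIXED_RANGE|(255<<8)|4)
    k=(m[1:-1,1:-1]>0).astype(np.uint8); return cv2.morphologyEx(k,cv2.MORPH_CLOSE,np.ones((3,3))).astype(float)
bs,bt=grow(sc,(160,215)),grow(tp,(537,231)); print(bs.sum(),bt.sum())
J={"batt":(L("batt","scene",0),L("batt","top",0),(.605,.03)),"square_post":(L("square_post","scene",0),L("square_post","top",0),(.43,-.14)),
"round_post":(L("round_post","scene",0),L("round_post","top",1),(.43,0,0)),"cone_plaque":(None,L("cone_plaque","top",0),(.44,.118)),
"bridge_bar":(bs,bt,(.525,-.39)),"paperweight":(L("paperweight","scene",0),L("paperweight","top",0),(.382,-.26,0)),"tumbler":(L("tumbler","scene",0),L("tumbler","top",0),(.395,.245,0)),"probe_brick":(None,None,0)}
out=tp["frame"].copy(); outs=sc["frame"].copy()
for n,(a,b,x0) in J.items():
    if x0==0: continue
    for nm,o in (("both",[(sc,a),(tp,b)]),("top",[(tp,b)]),("sc",[(sc,a)])):
        if any(k is None for _,k in o): continue
        x,f=fit(o,M[n],x0); print(n,nm,np.round(x,4),round(f,3))
        if nm=="both" or a is None:
            for p,im in((tp,out),(sc,outs)):
                c,_=cv2.findContours((rend(p,M[n],*x,0)>.5).astype(np.uint8),cv2.RETR_EXTERNAL,cv2.CHAIN_APPROX_NONE); cv2.drawContours(im,c,-1,(255,0,255),1)
cv2.imwrite("pics/fit_top.png",cv2.resize(out[140:340,180:600],None,fx=1.9,fy=1.9,interpolation=2))
cv2.imwrite("pics/fit_sc.png",cv2.resize(outs[160:330,110:490],None,fx=2,fy=2,interpolation=2))
E
```

```text
1062.0 2818.0
batt both [0.6101 0.0276 3.1088] 0.06
batt top [ 0.6101  0.0283 -0.0491] 0.051
batt sc [0.6101 0.0274 3.105 ] 0.066
square_post both [ 0.4295 -0.1447  1.7395] 0.143
square_post top [ 0.4286 -0.1427  1.6899] 0.16
square_post sc [ 0.4281 -0.1462  1.7913] 0.104
round_post both [ 0.4354 -0.002   0.0451] 0.178
round_post top [ 0.4335 -0.001   0.1912] 0.167
round_post sc [ 0.4334 -0.0035  0.1059] 0.171
cone_plaque top [ 0.441   0.1186 -0.0233] 0.26
bridge_bar both [ 0.5315 -0.3952 -0.0327] 0.28
bridge_bar top [ 0.5326 -0.39   -0.0036] 0.169
bridge_bar sc [ 0.5155 -0.4058 -0.1089] 0.362
paperweight both [ 0.386  -0.2569  0.1504] 0.155
paperweight top [ 0.386  -0.256  -0.0346] 0.123
paperweight sc [ 0.3842 -0.2606  0.0642] 0.176
tumbler both [ 0.3985  0.2468 -0.0525] 0.099
tumbler top [ 0.3984  0.2479 -0.0482] 0.096
tumbler sc [0.3979 0.2458 0.1551] 0.092
```

View pics/fit_top.png

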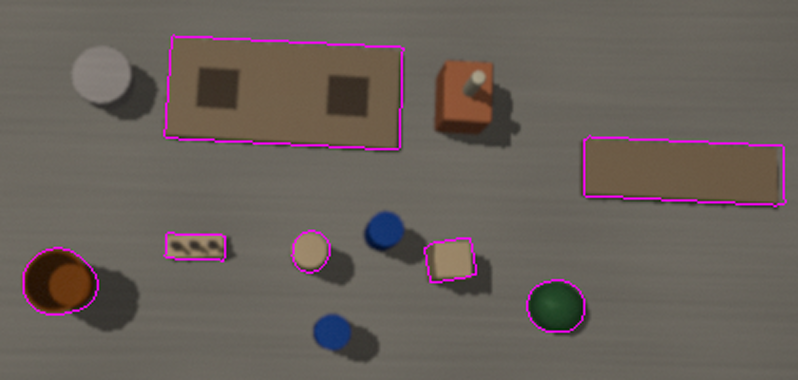

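View pics/fit_sc.png

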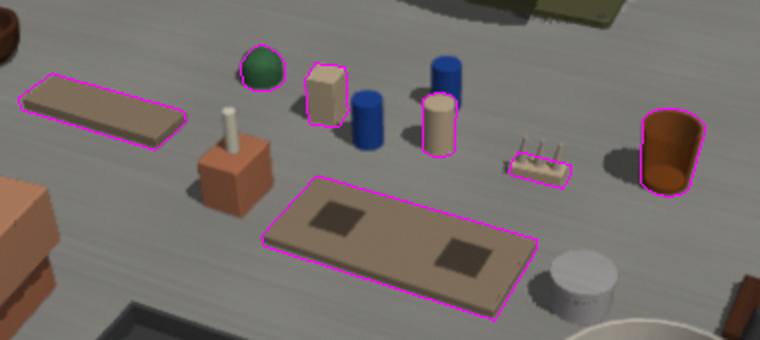

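```bash
cat >> h.py <<'E'
from scipy.spatial.transform import Rotation as Ro
def Rt(psi):
    x=np.array([0,0,-1.]); y=np.array([np.cos(psi),np.sin(psi),0]); return np.c_[x,y,np.cross(x,y)]
def delta(psi,xyz,s=None):
    """shift & turn numbers from measured pose to target"""
    s=s or observe(); R=Ro.from_rotvec(s["tool_rot"]).as_matrix()
    sh=R.T@(np.array(xyz)-s["position"]); tn=Ro.from_matrix(R.T@Rt(psi)).as_rotvec()/(np.pi/2)
    print("shift",np.round(sh,4),"turn",np.round(tn,4)); return sh,tn
E
python3 - <<'E'
from h import *
s=observe(); R=Ro.from_rotvec(s["tool_rot"]).as_matrix(); print(R.round(3), np.arctan2(R[1,1],R[0,1]))
# bar refine + stains from fresh pictures
ps=[read_camera("scene"),read_camera("top")]
for p,cn in zip(ps,("scene","top")):
    rs=regions_of(p,"bridge_bar"); print(cn,[(np.round(r["point"]),round(r["conf"],2),int(r["mask"].sum())) for r in rs[:4]])
    for i,r in enumerate(rs): np.save(f"m_bar_{cn}_{i}.npy",r["mask"])
tp=ps[1]
for (x,y) in ((294,187),(363,190)):
    f=tp["frame"][y-16:y+17,x-16:x+17].astype(float).sum(2); m=f<(f.min()+np.median(f[0]))/2
    r,c=np.nonzero(m); print("stain",ray(tp,(r.mean()+y-16,c.mean()+x-16),.012),m.sum())
c=tp["frame"][205:257,475:600]; cv2.imwrite("pics/bar.png",cv2.convertScaleAbs(cv2.resize(c,None,fx=6,fy=6,interpolation=cv2.INTER_CUBIC),alpha=1.8))
c=tp["frame"][240:330,320:440]; cv2.imwrite("pics/posts.png",cv2.convertScaleAbs(cv2.resize(c,None,fx=6,fy=6,interpolation=cv2.INTER_CUBIC),alpha=1.5))
E
```

```text
[[-0.     0.264 -0.965]
 [-0.    -0.965 -0.264]
 [-1.     0.     0.   ]] -1.3040064623555114
scene [(array([218., 162.]), 0.58, 1508), (array([283., 308.]), 0.3, 5051)]
top [(array([230., 536.]), 0.56, 3131)]
stain [0.61217769 0.09955936] 428
stain [ 0.60625452 -0.04017945] 429
```

View pics/bar.png

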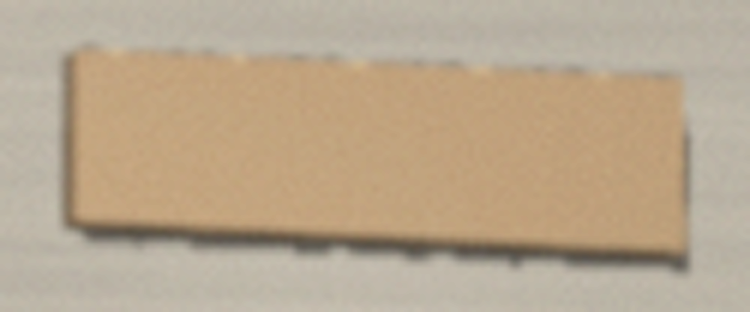

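View pics/posts.png

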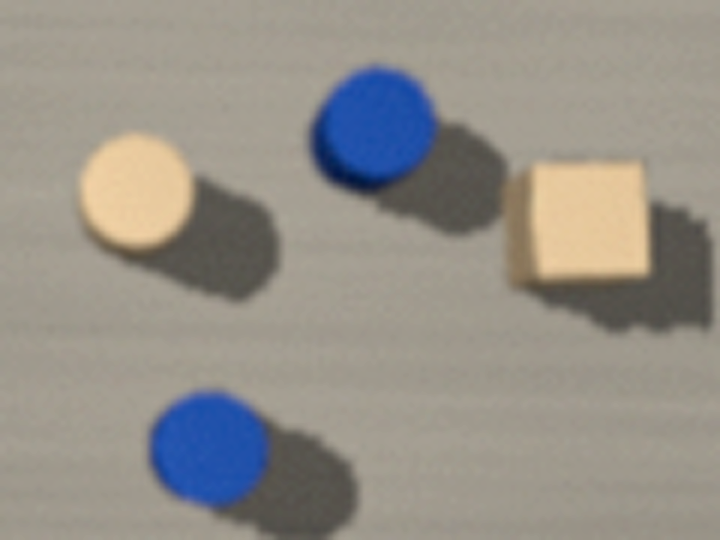

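```bash
python3 - <<'E'
from h import *
import pickle
tp=pickle.load(open("ps.pkl","rb"))[1]
f=lambda x,y,z,ox,oy: ray(tp,(oy+y/6,ox+x/6),z)
C=np.array([f(x,y,.016,474.6,204.6) for x,y in((75,52),(682,76),(686,252),(73,224))]); print(C, C.mean(0), np.linalg.norm(C[0]-C[1]),np.linalg.norm(C[0]-C[3])); d=C[0]-C[1]+C[3]-C[2]; print("yaw",-np.arctan2(d[0],d[1]))
print("sq",f(592,220,.06,319.6,239.6),"rd",f(137,191,.06,319.6,239.6))
q=np.array([f(x,y,.06,319.6,239.6) for x,y in((535,163),(645,163),(650,275),(530,280))]);print(q)
E
```

```text
[[ 0.56142811 -0.29063212]
 [ 0.55665735 -0.48996367]
 [ 0.49745703 -0.48745324]
 [ 0.50299589 -0.2880926 ]] [ 0.52963459 -0.38903541] 0.1993886282493438 0.058487376199926853
yaw -0.025852810795668375
sq [ 0.42787423 -0.14310475] rd [4.34255760e-01 7.37702735e-05]
[[ 0.44551896 -0.12537376]
 [ 0.44619722 -0.15999076]
 [ 0.41098717 -0.16102436]
 [ 0.40866968 -0.12348307]]
```

```bash
python3 - <<'E'
from h import *
delta(0,(.46,-.25,.2)); delta(0,(.46,-.25,.2))
E
```

```text
shift [ 0.0019 -0.2126 -0.3778] turn [-0.8301  0.     -0.    ]
shift [ 0.0019 -0.2126 -0.3778] turn [-0.8301  0.     -0.    ]
```

Request:
{"op": "send_rows", "data": {
  "plan": [
    [[0,-0.21,-0.378],[-0.83,0,0],0.3],
    [[0,-0.21,-0.378],[-0.83,0,0],0.3],
    [[0,-0.21,-0.378],[-0.83,0,0],0.3],
    [[0,-0.21,-0.378],[-0.83,0,0],0.3],
    [[0,-0.21,-0.378],[-0.83,0,0],0.3],
    [[0,-0.21,-0.378],[-0.83,0,0],0.3],
    [[0,-0.21,-0.378],[-0.83,0,0],0.3],
    [[0,-0.21,-0.378],[-0.83,0,0],0.3]
  ],
  "force": 40
}}

```text
t: 2.67
position: [0.3911, -0.3202, 0.2022]
tool_rot: [1.425, 1.052, -1.425]
wrist_force: [-0.2, -0.6, -0.2]
width: 0.0598
```

```bash
python3 - <<'E'
from h import *
s=observe(); print(s["t"],s["joints"].round(3),s["position"].round(4),s["width"]); delta(0,(.441,.1186,.12))
E
```

```text
2.6667 [-0.77   0.209  1.646 -0.     1.285 -0.471] [ 0.3911 -0.3202  0.2022] 0.05975200379849342
shift [ 0.082  -0.0812 -0.4341] turn [-0.1898  0.0003 -0.0003]
```

Request:
{"op": "send_rows", "data": {
  "plan": [
    [[0.01,-0.015,-0.08],[-0.19,0,0],0.45],
    [[0.02,-0.03,-0.16],[-0.19,0,0],0.45],
    [[0.04,-0.05,-0.25],[-0.19,0,0],0.45],
    [[0.082,-0.081,-0.434],[-0.19,0,0],0.45],
    [[0.082,-0.081,-0.434],[-0.19,0,0],0.45],
    [[0.082,-0.081,-0.434],[-0.19,0,0],0.45],
    [[0.082,-0.081,-0.434],[-0.19,0,0],0.45],
    [[0.082,-0.081,-0.434],[-0.19,0,0],0.45]
  ]
}}

```text
t: 3.33
position: [0.4288, 0.0058, 0.1431]
tool_rot: [1.214, 1.205, -1.213]
wrist_force: [1.5, -0.5, 0.6]
width: 0.0469
```

```bash
python3 - <<'E'
from h import *
s=observe(); print(s["t"],s["joints"].round(3),s["position"].round(4),s["width"]); delta(-.02,(.441,.1186,.1))
E
```

```text
3.3333 [-0.085  0.163  1.879 -0.     1.098 -0.079] [0.4288 0.0058 0.1431] 0.046908235998874726
shift [ 0.0431  0.0115 -0.1129] turn [ 0.009   0.0001 -0.0008]
```

Request:
{"op": "send_rows", "data": {
  "plan": [
    [[0.043,0.0115,-0.113],[0.009,0,0],0.45],
    [[0.043,0.0115,-0.113],[0.009,0,0],0.45],
    [[0.043,0.0115,-0.113],[0.009,0,0],0.45],
    [[0.043,0.0115,-0.113],[0.009,0,0],0.45],
    [[0.043,0.0115,-0.113],[0.009,0,0],0.45],
    [[0.043,0.0115,-0.113],[0.009,0,0],0.45]
  ]
}}

```text
t: 3.83
position: [0.4408, 0.1167, 0.1001]
tool_rot: [1.222, 1.2, -1.223]
wrist_force: [0.2, -0.8, 0.1]
width: 0.0473
```

```bash
python3 - <<'E'
from h import *
s=observe(); print(s["t"],s["position"].round(4),s["width"]); delta(-.02,(.441,.1186,.004))
p=read_camera("scene"); c=p["frame"][140:300,300:480]; cv2.imwrite("pics/a1.png",cv2.convertScaleAbs(cv2.resize(c,None,fx=4,fy=3.75,interpolation=cv2.INTER_CUBIC),alpha=1.5))
E
```

```text
3.8333 [0.4408 0.1167 0.1001] 0.04729996814831439
shift [ 0.0961  0.0002 -0.002 ] turn [0.0011 0.0004 0.0002]
```

View pics/a1.png

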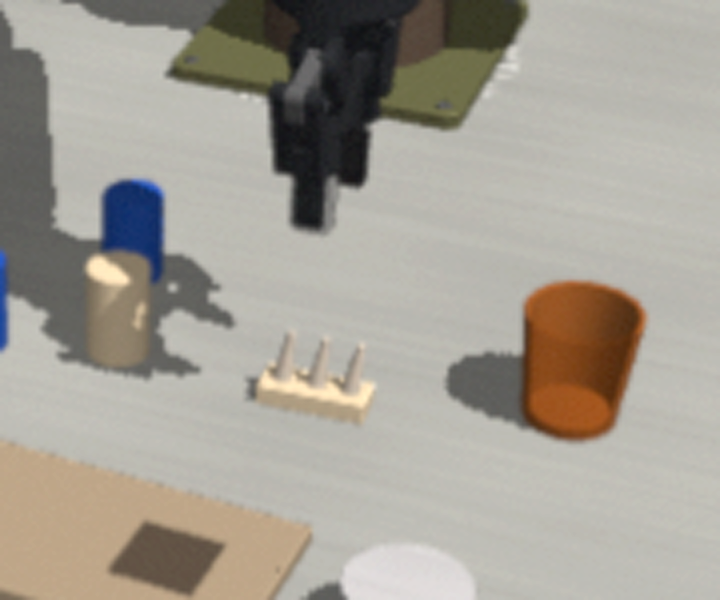

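Request:
{"op": "send_rows", "data": {
  "plan": [
    [[0.04,0,-0.001],[0,0,0],0.45],
    [[0.075,0,-0.001],[0,0,0],0.45],
    [[0.094,0,-0.001],[0,0,0],0.45],
    [[0.095,0,-0.001],[0,0,0],0.45],
    [[0.095,0,-0.001],[0,0,0],0.9],
    [[0.095,0,-0.001],[0,0,0],0.9],
    [[0.095,0,-0.001],[0,0,0],0.9],
    [[0.095,0,-0.001],[0,0,0],0.9]
  ],
  "force": 30
}}

```text
t: 4.55
position: [0.4425, 0.1177, 0.0066]
tool_rot: [1.226, 1.197, -1.221]
wrist_force: [0.4, -0.4, 0.9]
width: 0.0085
```

Request:
{"op": "send_rows", "data": {
  "plan": [
    [[0,0,0],[0,0,0],0.9],
    [[0,0,0],[0,0,0],0.9],
    [[0,0,0],[0,0,0],0.9]
  ]
}}

```text
t: 4.8
position: [0.4412, 0.118, 0.0056]
tool_rot: [1.224, 1.199, -1.223]
wrist_force: [-0.2, 0.4, 0.8]
width: 0.0086
```

```bash
python3 - <<'E'
from h import *
p=read_camera("scene"); c=p["frame"][180:300,320:480]; a=cv2.convertScaleAbs(cv2.resize(c,None,fx=4.5,fy=4.5,interpolation=cv2.INTER_CUBIC),alpha=1.5)
cv2.imwrite("pics/a2.png",a)
p=read_camera("top");c=p["frame"][220:320,200:360]; cv2.imwrite("pics/a2t.png",cv2.convertScaleAbs(cv2.resize(c,None,fx=4.5,fy=4.5,interpolation=cv2.INTER_CUBIC),alpha=1.5))
E
```

```text
(no output)
```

View pics/a2.png

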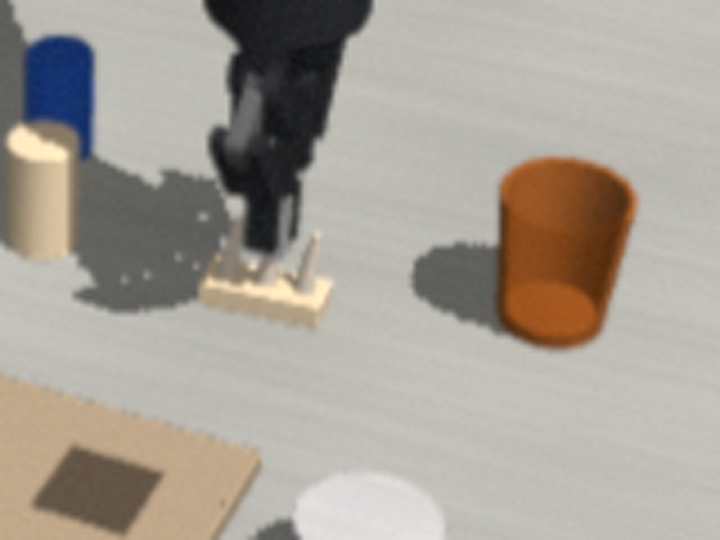

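View pics/a2t.png

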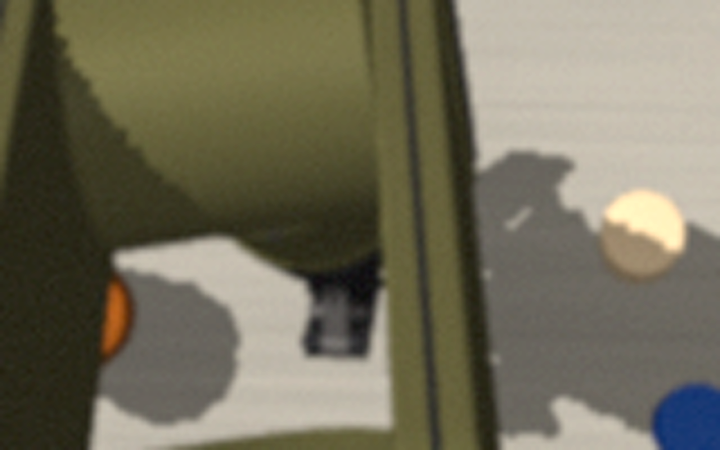

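Request:
{"op": "send_rows", "data": {
  "plan": [
    [[0,0,0],[0,0,0],0.5],
    [[0,0,0],[0,0,0],0.5],
    [[0,0,0],[0,0,0],0.5],
    [[0,0,0],[0,0,0],0.5],
    [[0,0,0],[0,0,0],0.5]
  ]
}}

```text
t: 5.32
position: [0.4409, 0.1179, 0.005]
tool_rot: [1.224, 1.2, -1.224]
wrist_force: [0.8, -0.1, 0.4]
width: 0.0425
```

```bash
python3 - <<'E'
from h import *
s=observe(); print(s["position"],s["width"],s["wrist_force"])
p=read_camera("scene"); c=p["frame"][180:300,320:480]; a=cv2.convertScaleAbs(cv2.resize(c,None,fx=4.5,fy=4.5,interpolation=cv2.INTER_CUBIC),alpha=1.5)
print(proj(p,[[.441,.1186,.0],[.417,.118,0],[.417,.118,.01]]))
cv2.imwrite("pics/a3.png",a)
E
```

```text
[0.440861   0.11787449 0.00497414] 0.042519145430315694 [ 0.78665002 -0.12502725  0.36416878]
[[379.47548838 247.12545449]
 [382.66239528 241.04104964]
 [382.94183902 237.35440215]]
```

View pics/a3.png

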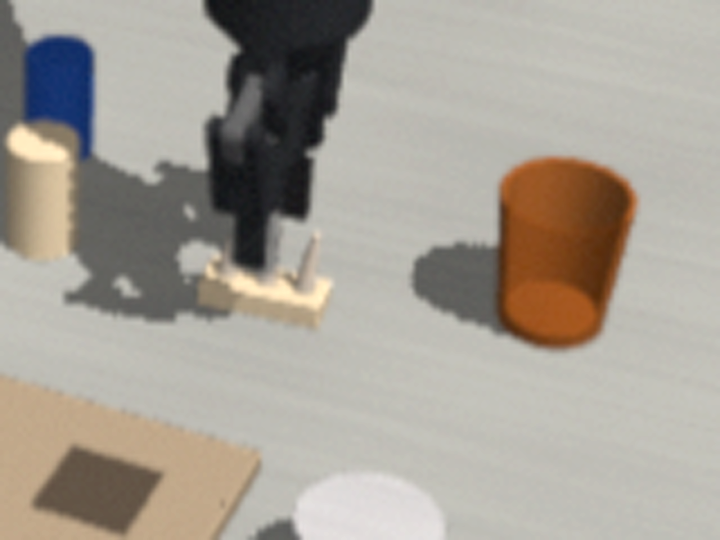

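```bash
python3 - <<'E'
from h import *
import pickle
p=pickle.load(open("ps.pkl","rb"))[0]
for z in (.0,.01,.02,.03,.04,.09,.1,.11,.12,.13,.14): print(z,proj(p,[[.47,.117,z],[.41,.117,z],[.441,.117,z]]).round(1).tolist())
E
```

```text
0.0 [[374.5, 254.5], [383.2, 239.2], [378.8, 247.0]]
0.01 [[374.7, 250.7], [383.5, 235.5], [379.0, 243.2]]
0.02 [[375.0, 246.9], [383.8, 231.8], [379.3, 239.5]]
0.03 [[375.2, 243.1], [384.1, 228.1], [379.6, 235.7]]
0.04 [[375.5, 239.3], [384.4, 224.3], [379.8, 231.9]]
0.09 [[376.8, 219.4], [385.8, 204.8], [381.2, 212.2]]
0.1 [[377.0, 215.3], [386.1, 200.8], [381.5, 208.1]]
0.11 [[377.3, 211.1], [386.4, 196.7], [381.8, 204.0]]
0.12 [[377.6, 206.9], [386.7, 192.6], [382.1, 199.9]]
0.13 [[377.9, 202.7], [387.0, 188.5], [382.4, 195.7]]
0.14 [[378.1, 198.4], [387.3, 184.3], [382.7, 191.5]]
```

Request:
{"op": "send_rows", "data": {
  "plan": [
    [[0.005,0,0],[0,0,0],0.5],
    [[0.01,0,0],[0,0,0],0.5],
    [[0.012,0,0],[0,0,0],0.5],
    [[0.012,0,0],[0,0,0],0.5]
  ]
}}

```text
t: 5.7
position: [0.4402, 0.1177, -0.0077]
tool_rot: [1.223, 1.201, -1.225]
wrist_force: [-0.6, 0.1, -1.0]
width: 0.0424
```

```bash
python3 - <<'E'
from h import *
s=observe(); print(s["position"],s["width"],s["wrist_force"])
p=read_camera("scene"); c=p["frame"][180:300,320:480]; a=cv2.convertScaleAbs(cv2.resize(c,None,fx=4.5,fy=4.5,interpolation=cv2.INTER_CUBIC),alpha=1.5)
cv2.imwrite("pics/a4.png",a)
E
```

```text
[ 0.44018962  0.11771358 -0.00774921] 0.04244166590634088 [-0.63142995  0.07993769 -0.99721255]
```

View pics/a4.png

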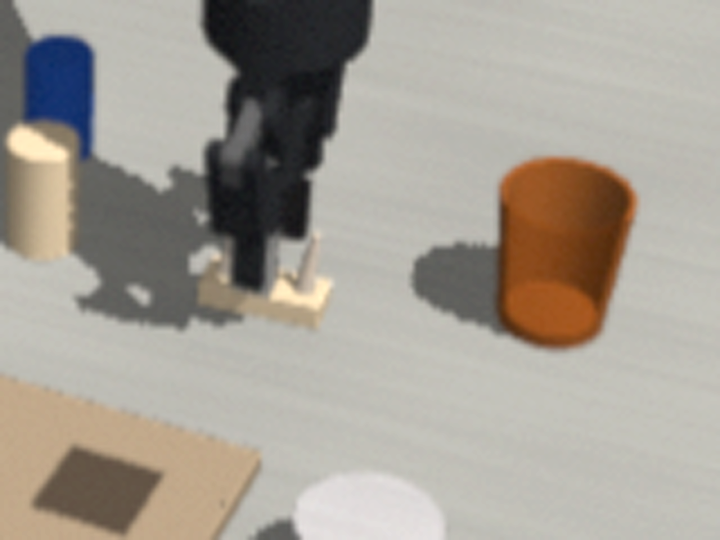

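Request:
{"op": "send_rows", "data": {
  "plan": [
    [[0.004,0,0],[0,0,0],0.5],
    [[0.008,0,0],[0,0,0],0.5],
    [[0.012,0,0],[0,0,0],0.5],
    [[0.015,0,0],[0,0,0],0.5],
    [[0.015,0,0],[0,0,0],0.5]
  ]
}}

```text
t: 6.17
position: [0.4403, 0.1177, -0.0227]
tool_rot: [1.223, 1.201, -1.225]
wrist_force: [-1.1, -0.4, -0.7]
width: 0.0426
```

```bash
python3 - <<'E'
from h import *
s=observe(); print(s["position"],s["width"],s["wrist_force"])
p=read_camera("scene"); c=p["frame"][180:300,320:480]; a=cv2.convertScaleAbs(cv2.resize(c,None,fx=4.5,fy=4.5,interpolation=cv2.INTER_CUBIC),alpha=1.5)
cv2.imwrite("pics/a5.png",a)
E
```

```text
[ 0.44032525  0.11773871 -0.02266495] 0.04263890359497398 [-1.11744671 -0.38073668 -0.68384163]
```

View pics/a5.png

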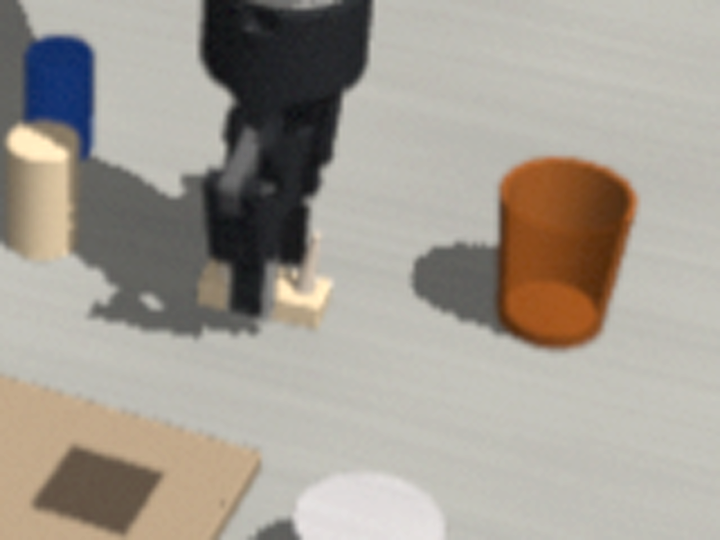

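Request:
{"op": "send_rows", "data": {
  "plan": [
    [[0.003,0,0],[0,0,0],0.5],
    [[0.003,0,0],[0,0,0],0.9],
    [[0.003,0,0],[0,0,0],0.9],
    [[0.003,0,0],[0,0,0],0.9],
    [[0.003,0,0],[0,0,0],0.9],
    [[0.003,0,0],[0,0,0],0.9]
  ]
}}

```text
t: 6.72
position: [0.441, 0.1178, -0.0249]
tool_rot: [1.224, 1.2, -1.224]
wrist_force: [-0.2, -0.2, 0.1]
width: 0.0228
```

```bash
python3 - <<'E'
from h import *
s=observe(); print(s["position"],s["width"],s["wrist_force"])
p=read_camera("scene"); c=p["frame"][180:300,320:480]; a=cv2.convertScaleAbs(cv2.resize(c,None,fx=4.5,fy=4.5,interpolation=cv2.INTER_CUBIC),alpha=1.5)
cv2.imwrite("pics/a6.png",a)
E
```

```text
[ 0.44097182  0.11784201 -0.02486964] 0.022845371030809546 [-0.21416423 -0.23947665  0.10213675]
```

View pics/a6.png

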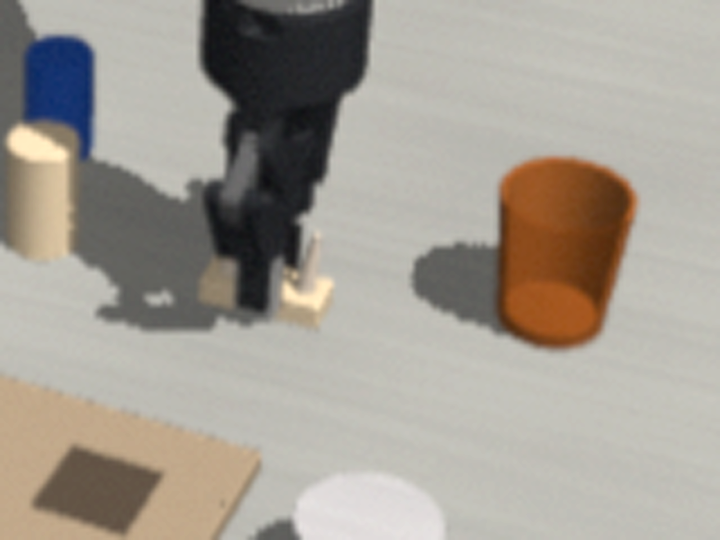

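Request:
{"op": "send_rows", "data": {
  "plan": [
    [[-0.03,0,0],[0,0,0],0.9],
    [[-0.07,0,0],[0,0,0],0.9],
    [[-0.095,0.015,0.01],[0,0,0],0.9],
    [[-0.095,0.05,0.03],[0.013,0,0],0.9],
    [[-0.095,0.085,0.045],[0.013,0,0],0.9],
    [[-0.095,0.12,0.065],[0.013,0,0],0.9],
    [[-0.095,0.15,0.08],[0.013,0,0],0.9],
    [[-0.095,0.168,0.09],[0.013,0,0],0.9]
  ]
}}

```text
t: 7.43
position: [0.6112, 0.0225, 0.0704]
tool_rot: [1.241, 1.186, -1.237]
wrist_force: [1.4, -1.4, -0.5]
width: 0.023
```

Request:
{"op": "send_rows", "data": {
  "plan": [
    [[0,0,0],[0,0,0],0.9],
    [[0,0,0],[0,0,0],0.9],
    [[0,0,0],[0,0,0],0.9]
  ]
}}

```text
t: 7.68
position: [0.6054, 0.0248, 0.0694]
tool_rot: [1.238, 1.192, -1.241]
wrist_force: [0.1, 1.1, -0.6]
width: 0.0235
```

```bash
python3 - <<'E'
from h import *
s=observe(); print(s["t"],s["position"].round(4),s["width"],s["wrist_force"]); delta(-.04,(.6095,.029,-.01))
for n in("scene","top"):
    p=read_camera(n); cv2.imwrite(f"pics/b1{n}.png",cv2.convertScaleAbs(p["frame"],alpha=1.4))
    print(proj(p,[[.6095,.029,.012],[.6095,.029,s["position"][2]+.025]]))
E
```

```text
7.6833 [0.6054 0.0248 0.0694] 0.02350777423921424 [ 0.08406338  1.11585681 -0.61383547]
shift [ 0.0794  0.0042 -0.0043] turn [-0.0003 -0.0002  0.0018]
[[309.76178725 278.64591115]
 [309.04756727 245.26733913]]
[[328.71758854 187.86777971]
 [328.9071555  176.39541552]]
```

View pics/b1scene.png

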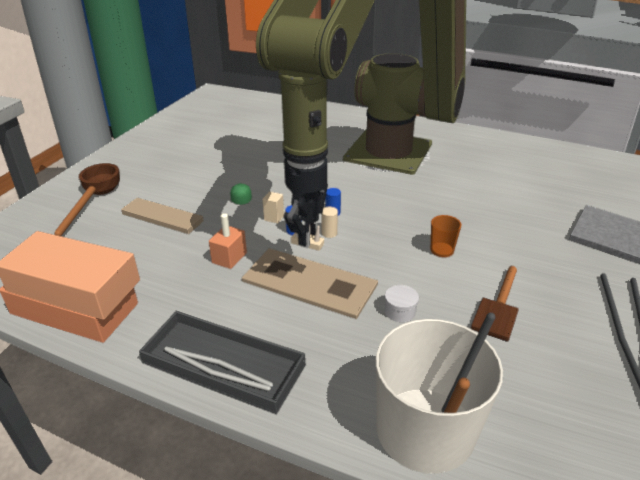

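View pics/b1top.png

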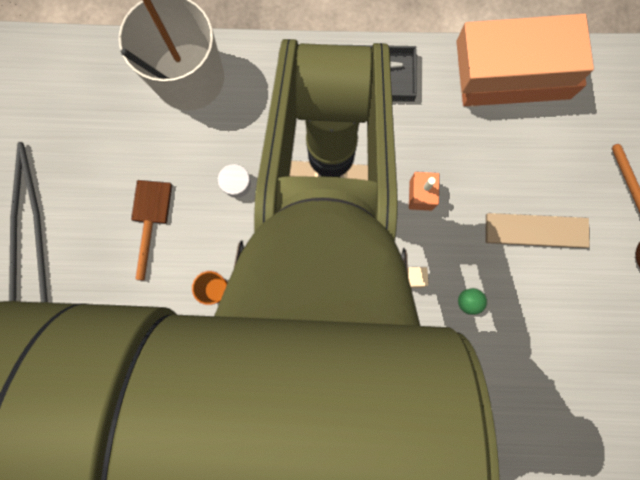

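Request:
{"op": "send_rows", "data": {
  "plan": [
    [[0.03,0.004,-0.004],[0,0,0],0.9],
    [[0.06,0.004,-0.004],[0,0,0],0.9],
    [[0.075,0.004,-0.004],[0,0,0],0.9],
    [[0.079,0.004,-0.004],[0,0,0],0.9],
    [[0.079,0.004,-0.004],[0,0,0],0.9],
    [[0.079,0.004,-0.004],[0,0,0],0.9]
  ]
}}

```text
t: 8.28
position: [0.6112, 0.0288, -0.0083]
tool_rot: [1.238, 1.19, -1.238]
wrist_force: [0.1, -0.6, -0.7]
width: 0.0228
```

```bash
python3 - <<'E'
from h import *
s=observe(); print(s["t"],s["position"].round(4),s["width"],s["wrist_force"]); delta(-.04,(.6095,.029,-.013))
p=read_camera("scene"); c=p["frame"][200:320,230:390]; cv2.imwrite("pics/b2.png",cv2.convertScaleAbs(cv2.resize(c,None,fx=4.5,fy=4.5,interpolation=cv2.INTER_CUBIC),alpha=1.5))
E
```

```text
8.2833 [ 0.6112  0.0288 -0.0083] 0.022788840606753364 [ 0.0733381  -0.58135573 -0.66766539]
shift [ 0.0047 -0.0017 -0.0001] turn [ 0.0004 -0.     -0.0003]
```

View pics/b2.png

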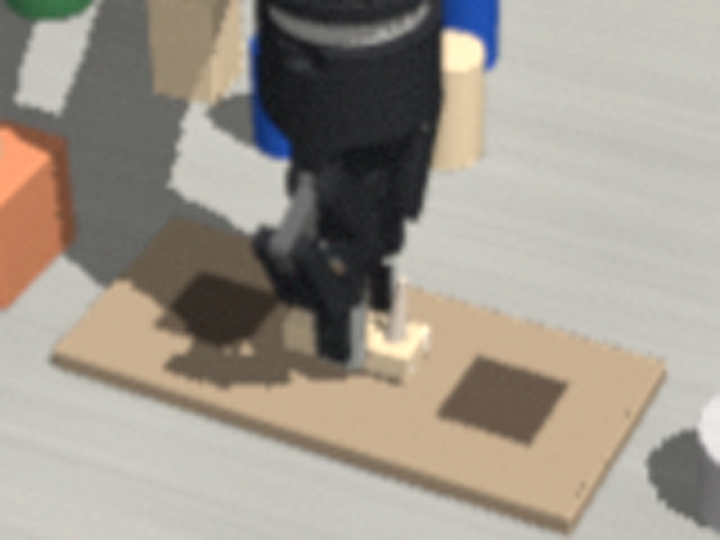

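Request:
{"op": "send_rows", "data": {
  "plan": [
    [[0.003,-0.001,0],[0,0,0],0.9],
    [[0.0045,-0.0015,0],[0,0,0],0.9],
    [[0.0045,-0.0015,0],[0,0,0],0.9],
    [[0.0045,-0.0015,0],[0,0,0],0.9]
  ]
}}

```text
t: 8.67
position: [0.6099, 0.0284, -0.0128]
tool_rot: [1.239, 1.189, -1.238]
wrist_force: [-0.2, 1.0, 1.3]
width: 0.0232
```

Request:
{"op": "send_rows", "data": {
  "plan": [
    [[0,0,0],[0,0,0],0.5],
    [[0,0,0],[0,0,0],0.5],
    [[0,0,0],[0,0,0],0.5],
    [[0,0,0],[0,0,0],0.5],
    [[-0.02,0,0],[0,0,0],0.5],
    [[-0.06,0,0],[0,0,0],0.5],
    [[-0.1,0,0],[0,0,0],0.4],
    [[-0.13,0,0],[0,0,0],0.3]
  ]
}}

```text
t: 9.33
position: [0.6105, 0.0284, 0.1192]
tool_rot: [1.24, 1.189, -1.237]
wrist_force: [1.8, 0.2, 1.1]
width: 0.0597
```

```bash
python3 - <<'E'
from h import *
s=observe(); print(s["t"],s["position"].round(4),s["width"],s["wrist_force"]); delta(-.04,(.428,-.1435,.1)); delta(0,(.428,-.1435,.1))
p=read_camera("scene"); c=p["frame"][200:320,230:390]; cv2.imwrite("pics/b3.png",cv2.convertScaleAbs(cv2.resize(c,None,fx=4.5,fy=4.5,interpolation=cv2.INTER_CUBIC),alpha=1.5))
E
```

```text
9.3333 [0.6105 0.0284 0.1192] 0.059669292190331596 [1.77967202 0.16760601 1.13618377]
shift [ 0.0188 -0.1755  0.1791] turn [-0.0001 -0.     -0.0012]
shift [ 0.0188 -0.1755  0.1791] turn [-0.0255 -0.     -0.0012]
```

View pics/b3.png

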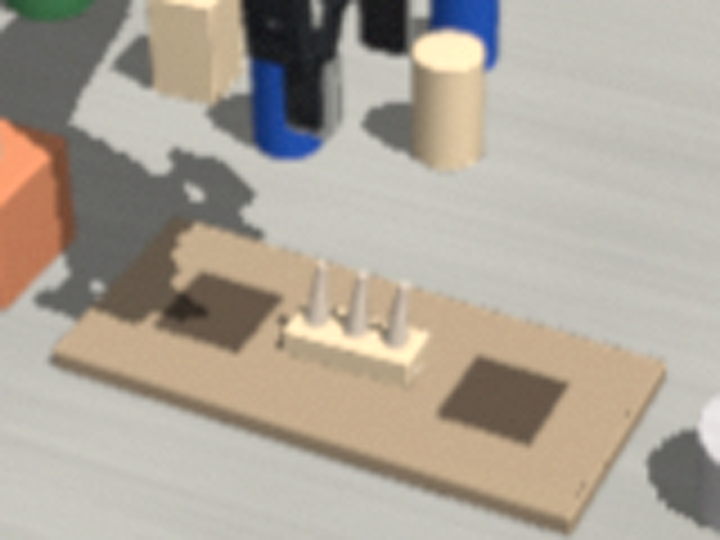

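Request:
{"op": "send_rows", "data": {
  "plan": [
    [[0,-0.03,0.03],[0,0,0],0.3],
    [[0,-0.06,0.06],[0,0,0],0.3],
    [[0,-0.09,0.09],[-0.025,0,0],0.3],
    [[0.01,-0.12,0.12],[-0.025,0,0],0.3],
    [[0.019,-0.15,0.15],[-0.025,0,0],0.3],
    [[0.019,-0.1755,0.179],[-0.025,0,0],0.3],
    [[0.019,-0.1755,0.179],[-0.025,0,0],0.3],
    [[0.019,-0.1755,0.179],[-0.025,0,0],0.3]
  ]
}}

```text
t: 10.05
position: [0.4252, -0.1446, 0.0973]
tool_rot: [1.213, 1.208, -1.214]
wrist_force: [-0.0, 0.3, -0.2]
width: 0.0595
```

```bash
python3 - <<'E'
from h import *
s=observe(); print(s["t"],s["position"].round(4),s["width"],s["wrist_force"]); delta(0,(.4285,-.1435,-.008))
p=read_camera("scene"); c=p["frame"][120:270,200:400]; cv2.imwrite("pics/c1.png",cv2.convertScaleAbs(cv2.resize(c,None,fx=4,fy=4,interpolation=cv2.INTER_CUBIC),alpha=1.5))
E
```

```text
10.05 [ 0.4252 -0.1446  0.0973] 0.05951138154187133 [-0.03775829  0.25329558 -0.23342752]
shift [ 0.1053  0.0034 -0.0011] turn [-0.0034 -0.0002  0.0007]
```

View pics/c1.png

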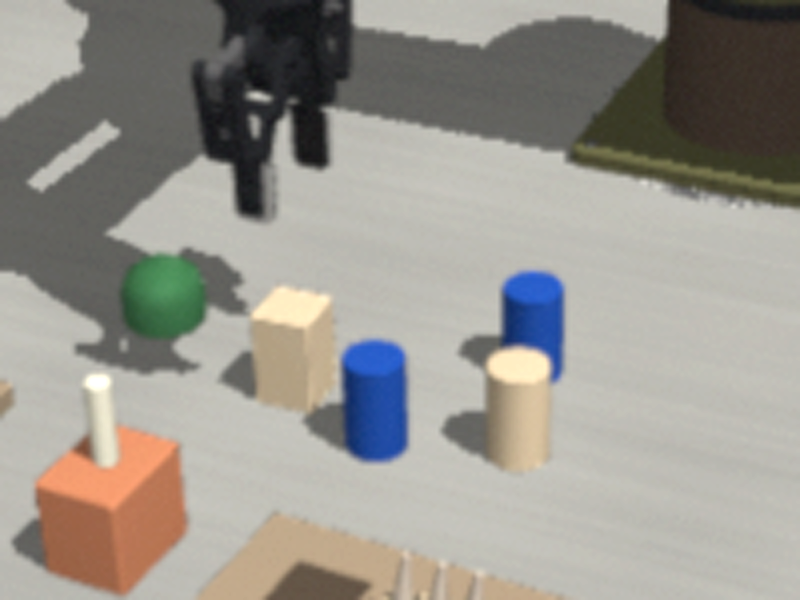

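Request:
{"op": "send_rows", "data": {
  "plan": [
    [[0.025,0.0035,-0.001],[0,0,0],0.3],
    [[0.055,0.0035,-0.001],[0,0,0],0.3],
    [[0.085,0.0035,-0.001],[0,0,0],0.3],
    [[0.1,0.0035,-0.001],[0,0,0],0.3],
    [[0.1,0.0035,-0.001],[0,0,0],0.3],
    [[0.1,0.0035,-0.001],[0,0,0],0.8],
    [[0.1,0.0035,-0.001],[0,0,0],0.8],
    [[0.1,0.0035,-0.001],[0,0,0],0.8]
  ],
  "force": 40
}}

```text
t: 10.77
position: [0.4324, -0.1424, -0.0013]
tool_rot: [1.21, 1.207, -1.208]
wrist_force: [0.3, -0.1, -1.6]
width: 0.0356
```

Request:
{"op": "send_rows", "data": {
  "plan": [
    [[0,0,0],[0,0,0],0.8],
    [[0,0,0],[0,0,0],0.8],
    [[0,0,0],[0,0,0],0.8]
  ]
}}

```text
t: 11.02
position: [0.4314, -0.1426, -0.0017]
tool_rot: [1.21, 1.207, -1.209]
wrist_force: [-0.0, -0.4, 2.1]
width: 0.0354
```

```bash
python3 - <<'E'
from h import *
s=observe(); print(s["t"],s["position"].round(4),s["width"],s["wrist_force"]); delta(-.04,(.6067,-.041,.1))
p=read_camera("scene"); c=p["frame"][120:270,200:400]; cv2.imwrite("pics/c2.png",cv2.convertScaleAbs(cv2.resize(c,None,fx=4,fy=4,interpolation=cv2.INTER_CUBIC),alpha=1.5))
E
```

```text
11.0167 [ 0.4314 -0.1426 -0.0017] 0.0354462400219125 [-0.01004843 -0.42093149  2.09879691]
shift [-0.1015  0.1754 -0.1017] turn [ 0.0249  0.0004 -0.0011]
```

View pics/c2.png

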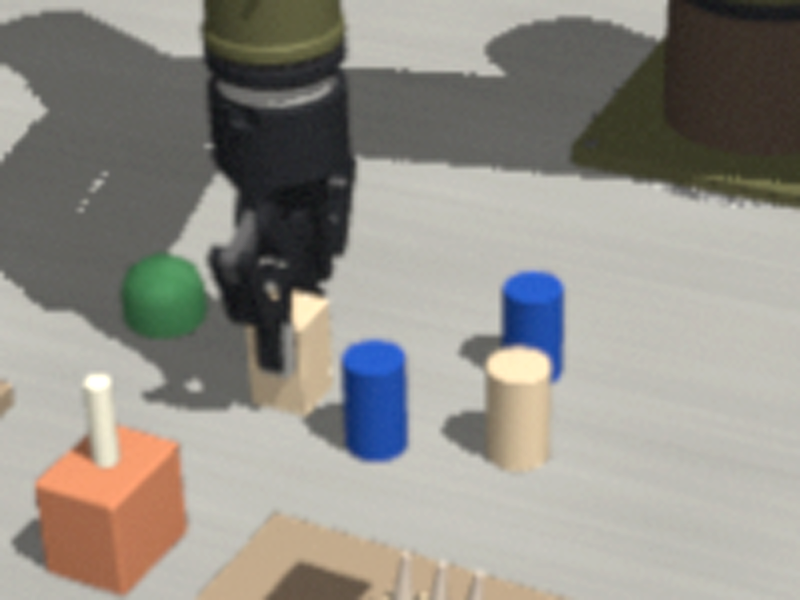

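Request:
{"op": "send_rows", "data": {
  "plan": [
    [[-0.03,0,0],[0,0,0],0.8],
    [[-0.07,0,0],[0,0,0],0.8],
    [[-0.1,0.015,-0.01],[0,0,0],0.8],
    [[-0.1,0.05,-0.03],[0.025,0,0],0.8],
    [[-0.1,0.085,-0.05],[0.025,0,0],0.8],
    [[-0.1,0.12,-0.07],[0.025,0,0],0.8],
    [[-0.1,0.155,-0.09],[0.025,0,0],0.8],
    [[-0.1,0.175,-0.101],[0.025,0,0],0.8]
  ]
}}

```text
t: 11.73
position: [0.6101, -0.0394, 0.0981]
tool_rot: [1.241, 1.188, -1.234]
wrist_force: [0.9, -0.0, -1.3]
width: 0.0356
```

Request:
{"op": "send_rows", "data": {
  "plan": [
    [[0,0,0],[0,0,0],0.8],
    [[0,0,0],[0,0,0],0.8],
    [[0,0,0],[0,0,0],0.8],
    [[0,0,0],[0,0,0],0.8]
  ]
}}

```text
t: 12.07
position: [0.6039, -0.042, 0.0972]
tool_rot: [1.238, 1.191, -1.241]
wrist_force: [-1.3, -0.4, -1.6]
width: 0.0354
```

```bash
python3 - <<'E'
from h import *
s=observe(); print(s["t"],s["position"].round(4),s["width"],s["wrist_force"]); delta(-.04,(.6067,-.041,.014))
p=read_camera("scene"); cv2.imwrite("pics/c3.png",cv2.convertScaleAbs(cv2.resize(p["frame"][170:320,200:400],None,fx=4,fy=4,interpolation=cv2.INTER_CUBIC),alpha=1.5))
P=s["position"]; b=np.array([P[0],P[1],P[2]+.0017])
q=(proj(p,box(.036,.036,.06)@Ro.from_euler("z",-.04).as_matrix().T+b)-[200,170])*4; print(q.round())
E
```

```text
12.0667 [ 0.6039 -0.042   0.0972] 0.03542043229580388 [-1.2829229  -0.37223116 -1.63228542]
shift [ 0.0831  0.0029 -0.0012] turn [-0.0006  0.      0.0014]
[[293. 225.]
 [286. 122.]
 [357. 243.]
 [353. 139.]
 [256. 264.]
 [248. 159.]
 [322. 282.]
 [315. 177.]]
```

View pics/c3.png

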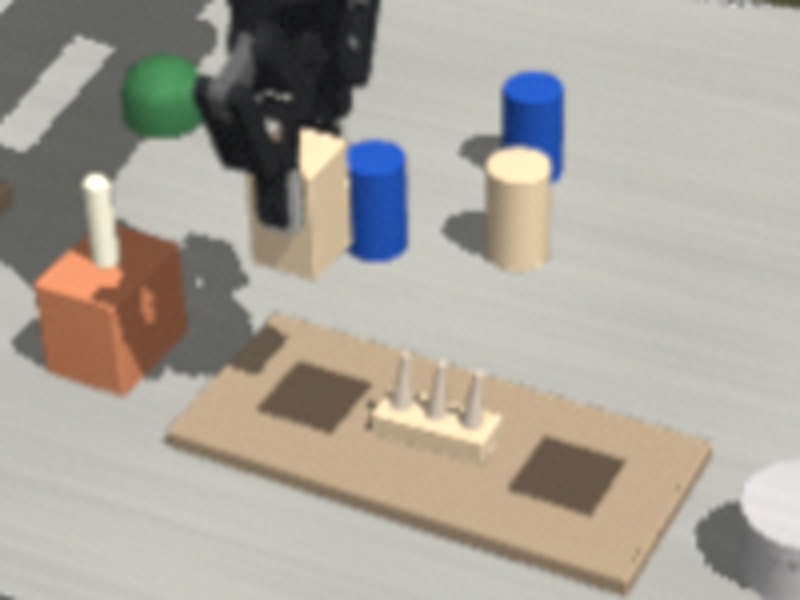

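Request:
{"op": "send_rows", "data": {
  "plan": [
    [[0.03,0.003,-0.002],[0,0,0],0.8],
    [[0.06,0.003,-0.002],[0,0,0],0.8],
    [[0.077,0.003,-0.002],[0,0,0],0.8],
    [[0.082,0.003,-0.002],[0,0,0],0.8],
    [[0.082,0.003,-0.002],[0,0,0],0.8],
    [[0.082,0.003,-0.002],[0,0,0],0.8],
    [[0.082,0.003,-0.002],[0,0,0],0.8]
  ]
}}

```text
t: 12.7
position: [0.6101, -0.0402, 0.0171]
tool_rot: [1.24, 1.187, -1.237]
wrist_force: [-0.5, 0.1, -1.7]
width: 0.0356
```

```bash
python3 - <<'E'
from h import *
s=observe(); print(s["t"],s["position"].round(4),s["width"],s["wrist_force"]); delta(-.04,(.6067,-.040,.010))
E
```

```text
12.7 [ 0.6101 -0.0402  0.0171] 0.035642856135997554 [-0.54404542  0.09556804 -1.72547457]
shift [ 0.0071 -0.0034 -0.    ] turn [-0.0004  0.0002 -0.0018]
```

Request:
{"op": "send_rows", "data": {
  "plan": [
    [[0.003,-0.002,0],[0,0,0],0.8],
    [[0.006,-0.002,0],[0,0,0],0.8],
    [[0.0065,-0.002,0],[0,0,0],0.8],
    [[0.0065,-0.002,0],[0,0,0],0.8],
    [[0.0065,-0.002,0],[0,0,0],0.8]
  ]
}}

```text
t: 13.12
position: [0.6077, -0.0397, 0.0103]
tool_rot: [1.239, 1.188, -1.237]
wrist_force: [-0.3, -1.2, 5.2]
width: 0.0359
```

Request:
{"op": "send_rows", "data": {
  "plan": [
    [[0,0,0],[0,0,0],0.35],
    [[0,0,0],[0,0,0],0.35],
    [[0,0,0],[0,0,0],0.35],
    [[0,0,0],[0,0,0],0.35],
    [[-0.02,0,0],[0,0,0],0.3],
    [[-0.06,0,0],[0,0,0],0.3],
    [[-0.1,0,0],[0,0,0],0.3],
    [[-0.105,0,0],[0,0,0],0.3]
  ]
}}

```text
t: 13.78
position: [0.6118, -0.0402, 0.1208]
tool_rot: [1.243, 1.18, -1.23]
wrist_force: [0.9, 0.6, 0.1]
width: 0.0597
```

```bash
python3 - <<'E'
from h import *
s=observe(); print(s["t"],s["position"].round(4),s["width"],s["wrist_force"]); delta(-.15,(.434,0,.11))
p=read_camera("scene"); cv2.imwrite("pics/c4.png",cv2.convertScaleAbs(cv2.resize(p["frame"][170:320,200:400],None,fx=4,fy=4,interpolation=cv2.INTER_CUBIC),alpha=1.5))
E
```

```text
13.7833 [ 0.6118 -0.0402  0.1208] 0.059731146543257424 [0.88744713 0.61161743 0.13882128]
shift [ 0.0087 -0.1793 -0.033 ] turn [ 0.07    0.0003 -0.0076]
```

View pics/c4.png

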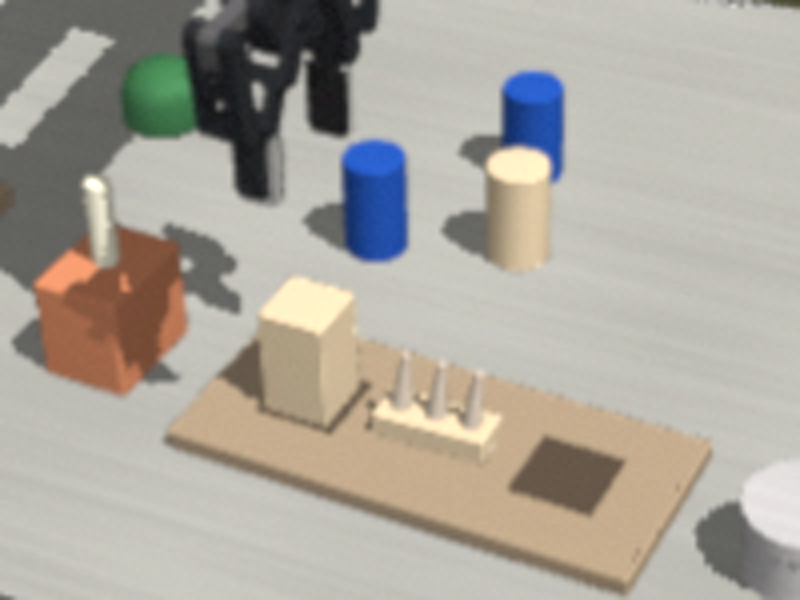

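Request:
{"op": "send_rows", "data": {
  "plan": [
    [[0,-0.04,-0.005],[0,0,0],0.3],
    [[0,-0.08,-0.01],[0.07,0,0],0.3],
    [[0,-0.12,-0.02],[0.07,0,0],0.3],
    [[0.009,-0.16,-0.03],[0.07,0,0],0.3],
    [[0.009,-0.179,-0.033],[0.07,0,0],0.3],
    [[0.009,-0.179,-0.033],[0.07,0,0],0.3],
    [[0.009,-0.179,-0.033],[0.07,0,0],0.3],
    [[0.009,-0.179,-0.033],[0.07,0,0],0.3]
  ]
}}

```text
t: 14.5
position: [0.4307, 0.0004, 0.105]
tool_rot: [1.319, 1.133, -1.318]
wrist_force: [0.7, 0.9, 0.1]
width: 0.06
```

```bash
python3 - <<'E'
from h import *
s=observe(); print(s["t"],s["position"].round(4),s["width"],s["wrist_force"]); delta(-.15,(.434,-.0005,-.003))
p=read_camera("scene"); cv2.imwrite("pics/d1.png",cv2.convertScaleAbs(cv2.resize(p["frame"][140:290,240:440],None,fx=4,fy=4,interpolation=cv2.INTER_CUBIC),alpha=1.5))
E
```

```text
14.5 [4.307e-01 4.000e-04 1.050e-01] 0.05996525440111927 [0.66397895 0.93454633 0.13912764]
shift [0.108  0.0032 0.0004] turn [ 0.      0.     -0.0011]
```

View pics/d1.png

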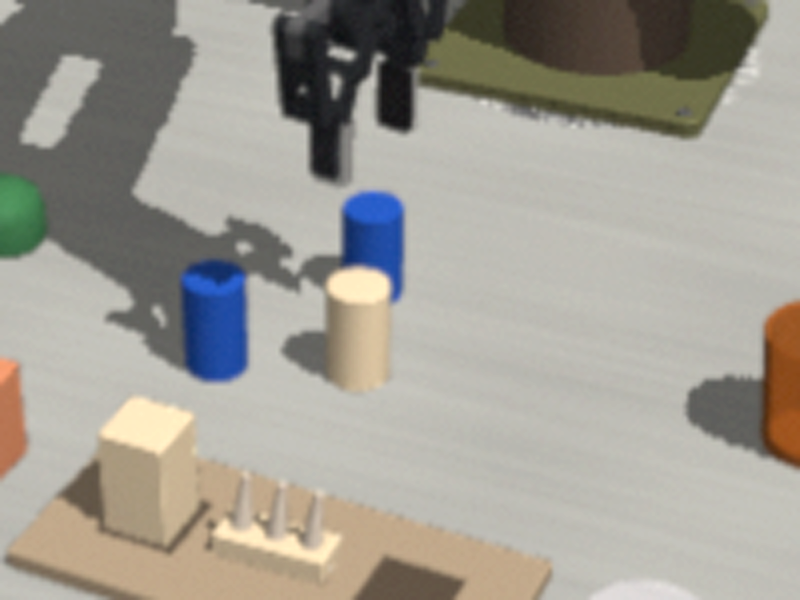

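Target is the cream cylinder at (329,222) px between the two blue look-alikes. Descending on it.

Request:
{"op": "send_rows", "data": {
  "plan": [
    [[0.025,0.003,0],[0,0,0],0.3],
    [[0.055,0.003,0],[0,0,0],0.3],
    [[0.085,0.003,0],[0,0,0],0.3],
    [[0.105,0.003,0],[0,0,0],0.3],
    [[0.107,0.003,0],[0,0,0],0.3],
    [[0.107,0.003,0],[0,0,0],0.8],
    [[0.107,0.003,0],[0,0,0],0.8],
    [[0.107,0.003,0],[0,0,0],0.8]
  ]
}}

```text
t: 15.22
position: [0.4343, -0.0001, -0.0009]
tool_rot: [1.32, 1.132, -1.317]
wrist_force: [-0.3, -1.0, -1.3]
width: 0.0351
```

Request:
{"op": "send_rows", "data": {
  "plan": [
    [[0,0,0],[0,0,0],0.8],
    [[0,0,0],[0,0,0],0.8],
    [[0,0,0],[0,0,0],0.8]
  ]
}}

```text
t: 15.47
position: [0.4329, 0.0001, -0.0012]
tool_rot: [1.32, 1.133, -1.318]
wrist_force: [0.9, -0.9, -1.7]
width: 0.035
```

```bash
python3 - <<'E'
from h import *
s=observe(); print(s["t"],s["position"].round(4),s["width"],s["wrist_force"]); delta(-.04,(.6123,.099,.1))
p=read_camera("scene"); cv2.imwrite("pics/d2.png",cv2.convertScaleAbs(cv2.resize(p["frame"][140:290,240:440],None,fx=4,fy=4,interpolation=cv2.INTER_CUBIC),alpha=1.5))
E
```

```text
15.4667 [ 4.329e-01  1.000e-04 -1.200e-03] 0.03503983254178479 [ 0.87329658 -0.8541953  -1.73932739]
shift [-0.1009  0.1628 -0.1246] turn [-0.07   -0.     -0.0011]
```

View pics/d2.png

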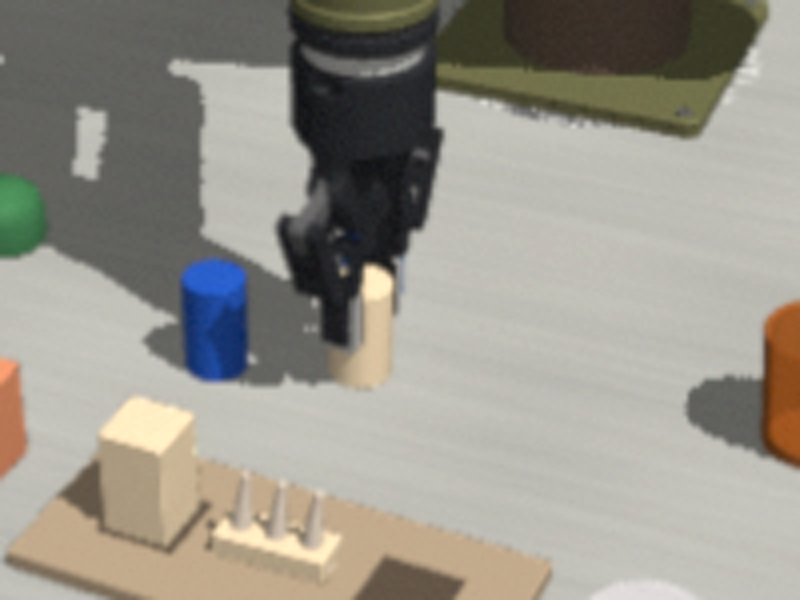

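Request:
{"op": "send_rows", "data": {
  "plan": [
    [[-0.03,0,0],[0,0,0],0.8],
    [[-0.07,0,0],[0,0,0],0.8],
    [[-0.1,0.015,-0.012],[0,0,0],0.8],
    [[-0.1,0.045,-0.035],[-0.035,0,0],0.8],
    [[-0.1,0.075,-0.058],[-0.07,0,0],0.8],
    [[-0.1,0.105,-0.08],[-0.07,0,0],0.8],
    [[-0.1,0.135,-0.104],[-0.07,0,0],0.8],
    [[-0.1,0.162,-0.125],[-0.07,0,0],0.8]
  ]
}}

```text
t: 16.18
position: [0.613, 0.1008, 0.0985]
tool_rot: [1.239, 1.189, -1.237]
wrist_force: [-0.3, 0.0, -0.2]
width: 0.0348
```

Request:
{"op": "send_rows", "data": {
  "plan": [
    [[0,0,0],[0,0,0],0.8],
    [[0,0,0],[0,0,0],0.8],
    [[0,0,0],[0,0,0],0.8],
    [[0,0,0],[0,0,0],0.8],
    [[0,0,0],[0,0,0],0.8]
  ]
}}

```text
t: 16.6
position: [0.6096, 0.0988, 0.098]
tool_rot: [1.238, 1.19, -1.24]
wrist_force: [-0.8, 0.3, -0.8]
width: 0.0349
```

```bash
python3 - <<'E'
from h import *
s=observe(); print(s["t"],s["position"].round(4),s["width"],s["wrist_force"]); delta(-.04,(.6123,.099,.015))
p=read_camera("scene"); cv2.imwrite("pics/d3.png",cv2.convertScaleAbs(cv2.resize(p["frame"][170:320,220:420],None,fx=4,fy=4,interpolation=cv2.INTER_CUBIC),alpha=1.5))
P=s["position"]; b=np.array([P[0],P[1],P[2]+.0012])
q=(proj(p,cyl(.018,.06)+b)-[220,170])*4; print(q.min(0),q.max(0))
E
```

```text
16.6 [0.6096 0.0988 0.098 ] 0.03491983886409022 [-0.84430384  0.29233509 -0.84895238]
shift [ 0.083   0.0028 -0.0003] turn [-0.0005  0.0002  0.0009]
[454.81828158 198.19672742] [536.95770864 352.0219804 ]
```

View pics/d3.png

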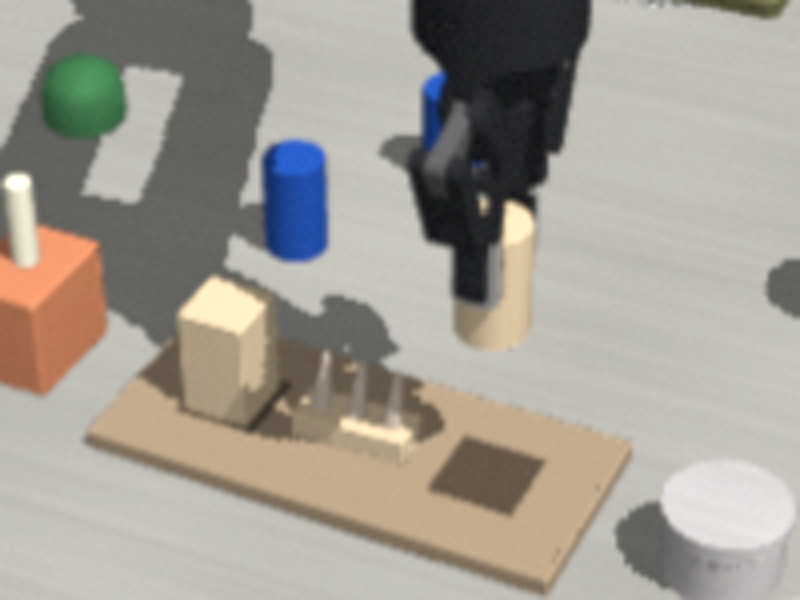

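Request:
{"op": "send_rows", "data": {
  "plan": [
    [[0.03,0.002,0],[0,0,0],0.8],
    [[0.06,0.002,0],[0,0,0],0.8],
    [[0.077,0.002,0],[0,0,0],0.8],
    [[0.082,0.002,0],[0,0,0],0.8],
    [[0.082,0.002,0],[0,0,0],0.8],
    [[0.082,0.002,0],[0,0,0],0.8],
    [[0.082,0.002,0],[0,0,0],0.8],
    [[0.082,0.002,0],[0,0,0],0.8]
  ]
}}

```text
t: 17.32
position: [0.6146, 0.0995, 0.0178]
tool_rot: [1.241, 1.188, -1.236]
wrist_force: [0.3, -0.4, -0.1]
width: 0.0354
```

```bash
python3 - <<'E'
from h import *
s=observe(); print(s["t"],s["position"].round(4),s["width"],s["wrist_force"]); delta(-.04,(.6123,.099,.0108))
E
```

```text
17.3167 [0.6146 0.0995 0.0178] 0.0353839659956802 [ 0.32458186 -0.44166903 -0.06024316]
shift [ 0.007  -0.0023  0.0006] turn [-0.0002 -0.0003 -0.0021]
```

Request:
{"op": "send_rows", "data": {
  "plan": [
    [[0.003,-0.001,0],[0,0,0],0.8],
    [[0.006,-0.001,0],[0,0,0],0.8],
    [[0.007,-0.001,0],[0,0,0],0.8],
    [[0.007,-0.001,0],[0,0,0],0.8],
    [[0.007,-0.001,0],[0,0,0],0.8]
  ]
}}

```text
t: 17.73
position: [0.6128, 0.0996, 0.0106]
tool_rot: [1.24, 1.189, -1.237]
wrist_force: [-1.7, -0.5, 7.8]
width: 0.0346
```

Request:
{"op": "send_rows", "data": {
  "plan": [
    [[0,0,0],[0,0,0],0.35],
    [[0,0,0],[0,0,0],0.35],
    [[0,0,0],[0,0,0],0.35],
    [[0,0,0],[0,0,0],0.35],
    [[-0.02,0,0],[0,0,0],0.3],
    [[-0.06,0,0],[0,0,0],0.2],
    [[-0.1,0,0],[0,0,0],0.1],
    [[-0.13,0,0],[0,0,0],0.05]
  ]
}}

```text
t: 18.4
position: [0.6129, 0.0995, 0.1415]
tool_rot: [1.24, 1.189, -1.237]
wrist_force: [1.1, 1.0, -0.4]
width: 0.0814
```

```bash
python3 - <<'E'
from h import *
s=observe(); print(s["t"],s["position"].round(4),s["width"],s["wrist_force"]); delta(-.04,(.434,-.2,.16)); delta(-.026,(.5305,-.39,.13))
p=read_camera("scene"); cv2.imwrite("pics/d4.png",cv2.convertScaleAbs(cv2.resize(p["frame"][170:320,200:400],None,fx=4,fy=4,interpolation=cv2.INTER_CUBIC),alpha=1.5))
E
```

```text
18.4 [0.6129 0.0995 0.1415] 0.08138149684735245 [ 1.14811239  0.98424883 -0.4489536 ]
shift [-0.0189 -0.1667  0.3065] turn [-0.0001 -0.0002 -0.001 ]
shift [ 0.0112 -0.0627  0.4925] turn [-0.009  -0.0001 -0.001 ]
```

View pics/d4.png

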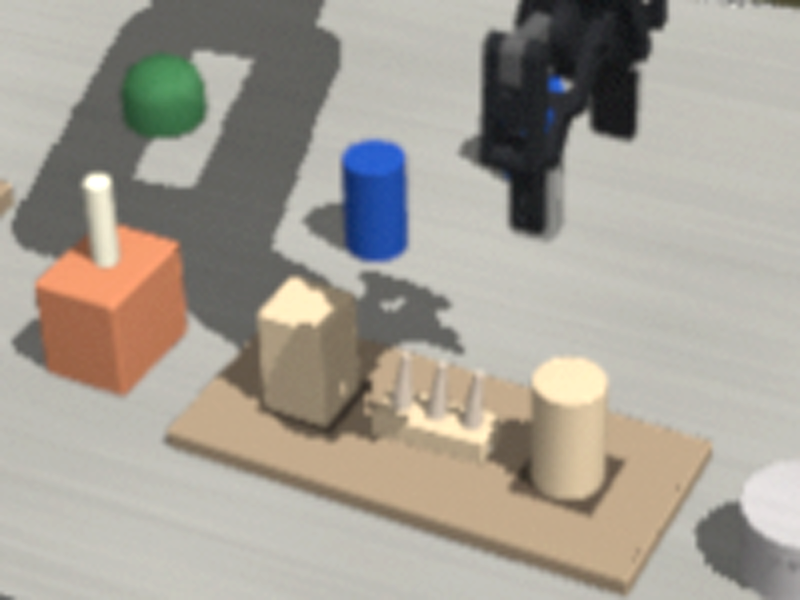

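Request:
{"op": "send_rows", "data": {
  "plan": [
    [[-0.02,0,0.02],[0,0,0],0],
    [[-0.03,-0.01,0.06],[0,0,0],0],
    [[-0.03,-0.02,0.1],[0,0,0],0],
    [[-0.03,-0.03,0.14],[0,0,0],0],
    [[-0.03,-0.035,0.18],[0,0,0],0],
    [[-0.03,-0.04,0.22],[-0.009,0,0],0],
    [[-0.03,-0.045,0.26],[-0.009,0,0],0],
    [[-0.03,-0.05,0.3],[-0.009,0,0],0]
  ]
}}

```text
t: 19.12
position: [0.5494, -0.2, 0.1687]
tool_rot: [1.228, 1.197, -1.228]
wrist_force: [0.2, 0.2, 0.1]
width: 0.0852
```

Request:
{"op": "send_rows", "data": {
  "plan": [
    [[0,0,0.04],[0,0,0],0],
    [[0,-0.003,0.08],[0,0,0],0],
    [[0,-0.006,0.12],[0,0,0],0],
    [[0.01,-0.009,0.16],[0,0,0],0],
    [[0.03,-0.01,0.185],[0,0,0],0],
    [[0.05,-0.01,0.19],[0,0,0],0],
    [[0.05,-0.01,0.19],[0,0,0],0]
  ]
}}

```text
t: 19.7
position: [0.5321, -0.3887, 0.114]
tool_rot: [1.231, 1.203, -1.233]
wrist_force: [0.3, 1.4, -0.3]
width: 0.0854
```

```bash
python3 - <<'E'
from h import *
s=observe(); print(s["t"],s["position"].round(4),s["width"],s["wrist_force"]); delta(-.026,(.5305,-.39,.06))
E
```

```text
19.7 [ 0.5321 -0.3887  0.114 ] 0.0854448816559505 [ 0.28647311  1.40601559 -0.25201499]
shift [ 0.054  -0.0012  0.0016] turn [-0.0021 -0.0029  0.0041]
```

Request:
{"op": "send_rows", "data": {
  "plan": [
    [[0.03,-0.001,0.0015],[0,0,0],0],
    [[0.06,-0.001,0.0015],[0,0,0],0],
    [[0.095,-0.001,0.0015],[0,0,0],0],
    [[0.125,-0.001,0.0015],[0,0,0],0],
    [[0.132,-0.001,0.0015],[0,0,0],0],
    [[0.132,-0.001,0.0015],[0,0,0],0],
    [[0.132,-0.001,0.0015],[0,0,0],0]
  ]
}}

```text
t: 20.28
position: [0.535, -0.3891, -0.012]
tool_rot: [1.228, 1.197, -1.227]
wrist_force: [-0.0, 0.0, 0.5]
width: 0.0853
```

```bash
python3 - <<'E'
from h import *
s=observe(); print(s["t"],s["position"].round(4),s["width"],s["wrist_force"]); delta(-.026,(.5305,-.39,-.027))
p=read_camera("scene"); cv2.imwrite("pics/e1.png",cv2.convertScaleAbs(cv2.resize(p["frame"][140:260,100:260],None,fx=5,fy=5,interpolation=cv2.INTER_CUBIC),alpha=1.5))
for z in (0,.01,.02): print(z,((proj(p,[[.58,-.39,z]])-[100,140])*5).round())
E
```

```text
20.2833 [ 0.535  -0.3891 -0.012 ] 0.08526257129346657 [-0.02829603  0.04194859  0.50003846]
shift [ 0.015  -0.0045  0.001 ] turn [ 0.0005  0.0001 -0.0003]
0 [[249. 444.]]
0.01 [[245. 426.]]
0.02 [[240. 408.]]
```

View pics/e1.png

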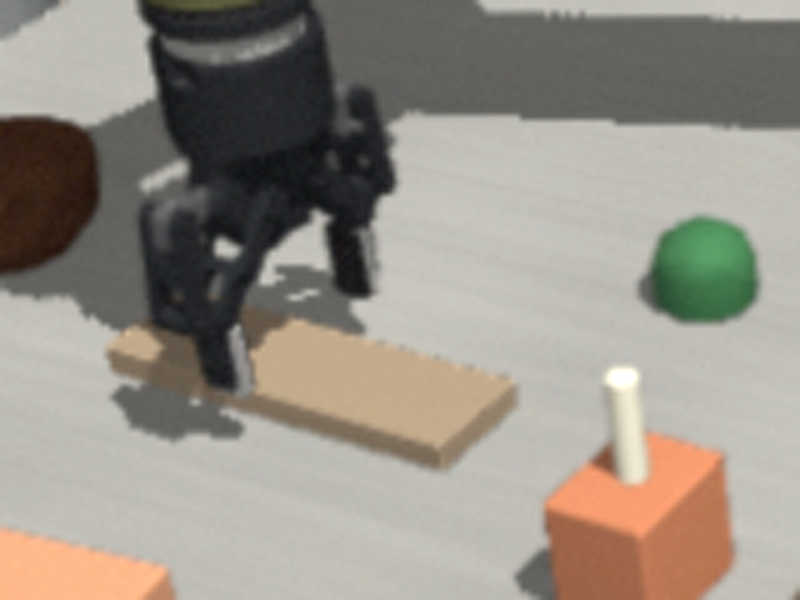

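Request:
{"op": "send_rows", "data": {
  "plan": [
    [[0.006,-0.004,0.001],[0,0,0],0],
    [[0.012,-0.004,0.001],[0,0,0],0],
    [[0.014,-0.004,0.001],[0,0,0],0],
    [[0.014,-0.004,0.001],[0,0,0],0],
    [[0.014,-0.004,0.001],[0,0,0],0.15],
    [[0.014,-0.004,0.001],[0,0,0],0.2],
    [[0.014,-0.004,0.001],[0,0,0],0.2],
    [[0.014,-0.004,0.001],[0,0,0],0.2]
  ]
}}

```text
t: 21.0
position: [0.5304, -0.3904, -0.0268]
tool_rot: [1.228, 1.196, -1.228]
wrist_force: [0.3, -0.0, 0.2]
width: 0.0686
```

```bash
python3 - <<'E'
from h import *
s=observe(); print(s["t"],s["position"].round(4),s["width"],s["wrist_force"]); delta(-.026,(.5305,-.39,-.027))
p=read_camera("scene"); cv2.imwrite("pics/e2.png",cv2.convertScaleAbs(cv2.resize(p["frame"][140:260,100:260],None,fx=5,fy=5,interpolation=cv2.INTER_CUBIC),alpha=1.5))
E
```

```text
21.0 [ 0.5304 -0.3904 -0.0268] 0.06863227148382903 [ 0.34372776 -0.02574725  0.17715063]
shift [ 0.0002  0.0001 -0.0004] turn [ 0.      0.0001 -0.0002]
```

View pics/e2.png

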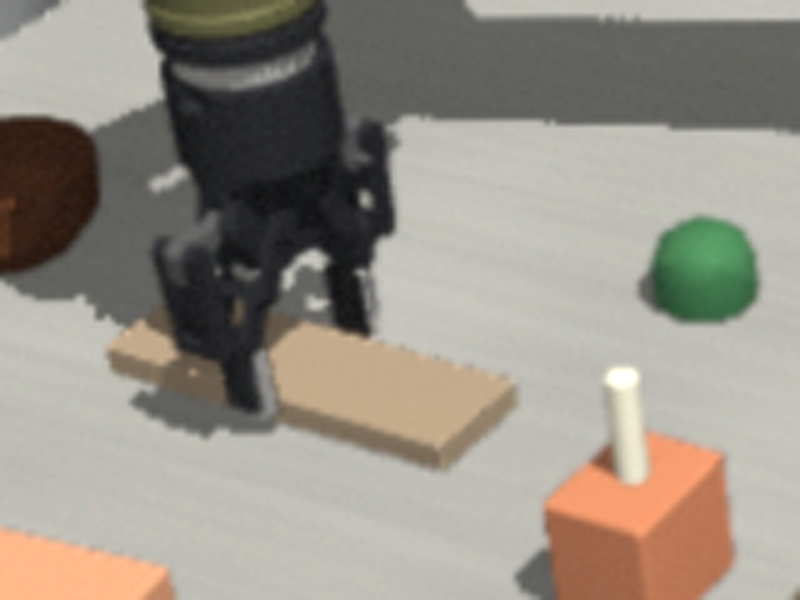

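Request:
{"op": "send_rows", "data": {
  "plan": [
    [[0,0,0],[0,0,0],0.5],
    [[0,0,0],[0,0,0],0.5],
    [[0,0,0],[0,0,0],0.5],
    [[0,0,0],[0,0,0],0.5],
    [[0,0,0],[0,0,0],0.5]
  ],
  "force": 70
}}

```text
t: 21.47
position: [0.5305, -0.3905, -0.0262]
tool_rot: [1.228, 1.196, -1.228]
wrist_force: [-0.3, 1.3, 5.4]
width: 0.0578
```

```bash
python3 - <<'E'
from h import *
s=observe(); print(s["t"],s["position"].round(4),s["width"],s["wrist_force"])
p=read_camera("scene"); cv2.imwrite("pics/e3.png",cv2.convertScaleAbs(cv2.resize(p["frame"][140:260,100:260],None,fx=5,fy=5,interpolation=cv2.INTER_CUBIC),alpha=1.5))
E
```

```text
21.4667 [ 0.5305 -0.3905 -0.0262] 0.05777246908699048 [-0.2525804   1.30130145  5.37914065]
```

View pics/e3.png

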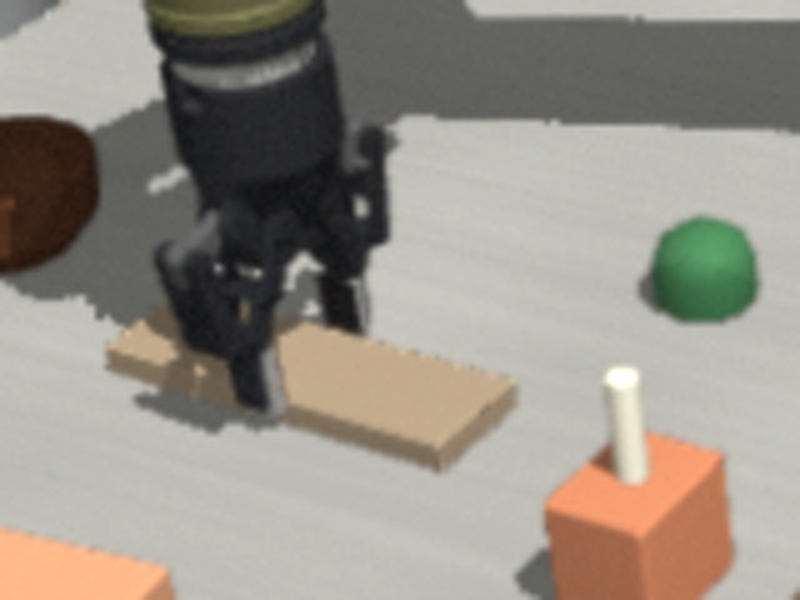

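Request:
{"op": "send_rows", "data": {
  "plan": [
    [[-0.01,0,0],[0,0,0],0.5],
    [[-0.03,0,0],[0,0,0],0.5],
    [[-0.06,0,0],[0,0,0],0.5],
    [[-0.09,0,0],[0,0,0],0.5],
    [[-0.12,0,0],[0,0,0],0.5],
    [[-0.15,0,0],[0,0,0],0.5],
    [[-0.175,0,0],[0,0,0],0.5],
    [[-0.175,0,0],[0,0,0],0.5]
  ]
}}

```text
t: 22.18
position: [0.5331, -0.3927, 0.1544]
tool_rot: [1.227, 1.186, -1.225]
wrist_force: [0.9, -0.7, -1.8]
width: 0.0579
```

```bash
python3 - <<'E'
from h import *
s=observe(); print(s["t"],s["position"].round(4),s["width"],s["wrist_force"],s["wrist_torque"]);delta(-.04,(.6095,.029,.145))
p=read_camera("scene"); cv2.imwrite("pics/e4.png",cv2.convertScaleAbs(cv2.resize(p["frame"][80:240,80:280],None,fx=4,fy=3.75,interpolation=cv2.INTER_CUBIC),alpha=1.5))
E
```

```text
22.1833 [ 0.5331 -0.3927  0.1544] 0.057946142332396054 [ 0.88905964 -0.67717795 -1.75497322] [-0.11133271 -0.08131396 -0.00142231]
shift [ 0.0072  0.0654 -0.4236] turn [ 0.009   0.0042 -0.0054]
```

View pics/e4.png

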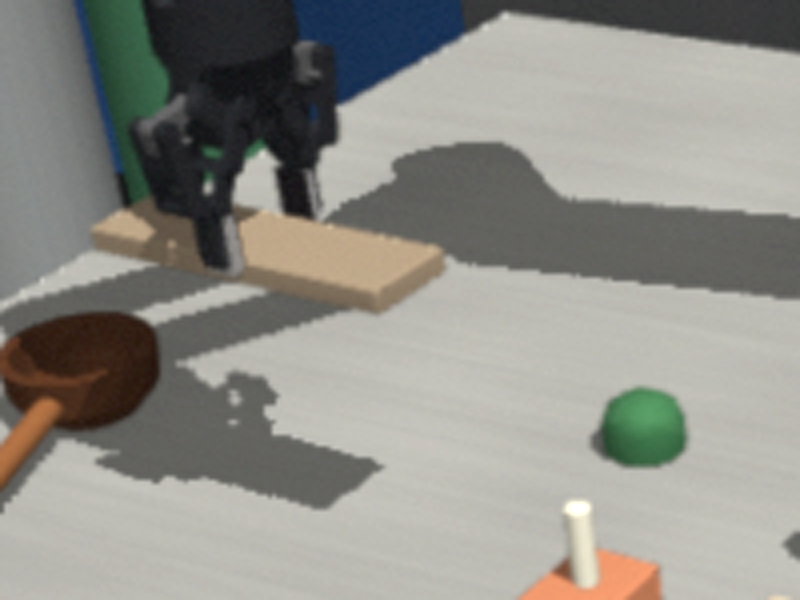

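Request:
{"op": "send_rows", "data": {
  "plan": [
    [[0,0.003,-0.015],[0,0,0],0.5],
    [[0,0.007,-0.045],[0,0,0],0.5],
    [[0,0.012,-0.08],[0,0,0],0.5],
    [[0,0.018,-0.115],[0,0,0],0.5],
    [[0,0.023,-0.15],[0,0,0],0.5],
    [[0,0.028,-0.185],[0.004,0,0],0.5],
    [[0,0.034,-0.22],[0.006,0,0],0.5],
    [[0,0.039,-0.255],[0.009,0,0],0.5]
  ]
}}

```text
t: 22.9
position: [0.5737, -0.1333, 0.1453]
tool_rot: [1.238, 1.195, -1.242]
wrist_force: [1.0, 0.5, -1.7]
width: 0.0577
```

Request:
{"op": "send_rows", "data": {
  "plan": [
    [[0,0.005,-0.035],[0,0,0],0.5],
    [[0,0.01,-0.07],[0,0,0],0.5],
    [[0,0.015,-0.105],[0,0,0],0.5],
    [[0,0.02,-0.135],[0,0,0],0.5],
    [[0,0.024,-0.158],[0,0,0],0.5],
    [[0,0.026,-0.168],[0,0,0],0.5],
    [[0,0.026,-0.168],[0,0,0],0.5],
    [[0,0.026,-0.168],[0,0,0],0.5]
  ]
}}

```text
t: 23.57
position: [0.6069, 0.0308, 0.1462]
tool_rot: [1.235, 1.193, -1.241]
wrist_force: [-0.4, 0.0, -2.6]
width: 0.0575
```

Request:
{"op": "send_rows", "data": {
  "plan": [
    [[0,0,0],[0,0,0],0.5],
    [[0,0,0],[0,0,0],0.5],
    [[0,0,0],[0,0,0],0.5],
    [[0,0,0],[0,0,0],0.5]
  ]
}}

```text
t: 23.9
position: [0.6084, 0.0292, 0.1481]
tool_rot: [1.24, 1.189, -1.24]
wrist_force: [0.7, -0.2, -2.9]
width: 0.0578
```

```bash
python3 - <<'E'
from h import *
s=observe(); print(s["t"],s["position"].round(4),s["width"],s["wrist_force"],s["wrist_torque"]);delta(-.04,(.6095,.029,.06))
p=read_camera("scene"); cv2.imwrite("pics/e5.png",cv2.convertScaleAbs(cv2.resize(p["frame"][170:320,200:400],None,fx=4,fy=4,interpolation=cv2.INTER_CUBIC),alpha=1.5))
P=s["position"]; b=np.array([P[0],P[1],P[2]+.0262])
print(((proj(p,box(.06,.2,.016)@Ro.from_euler("z",-.04).as_matrix().T+b)-[200,170])*4).round())
E
```

```text
23.9 [0.6084 0.0292 0.1481] 0.05784956166573615 [ 0.74456121 -0.20907476 -2.94911054] [ 0.04860168 -0.0280191  -0.01824067]
shift [0.0881 0.0011 0.0001] turn [-0.0012  0.0001  0.0001]
[[276.  79.]
 [274.  50.]
 [665. 177.]
 [667. 146.]
 [211. 140.]
 [208. 110.]
 [613. 247.]
 [614. 216.]]
```

View pics/e5.png

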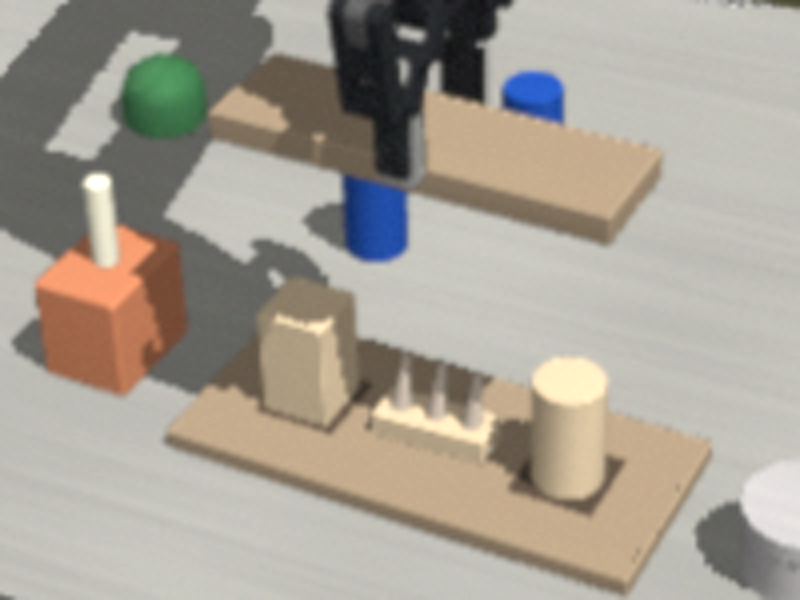

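Request:
{"op": "send_rows", "data": {
  "plan": [
    [[0.02,0,0],[0,0,0],0.5],
    [[0.045,0,0],[0,0,0],0.5],
    [[0.07,0,0],[0,0,0],0.5],
    [[0.085,0,0],[0,0,0],0.5],
    [[0.09,0,0],[0,0,0],0.5],
    [[0.094,0,0],[0,0,0],0.5],
    [[0.094,0,0],[0,0,0],0.5],
    [[0.094,0,0],[0,0,0],0.5]
  ]
}}

```text
t: 24.62
position: [0.6096, 0.0302, 0.0551]
tool_rot: [1.24, 1.188, -1.237]
wrist_force: [0.6, -0.4, -2.4]
width: 0.0576
```

Request:
{"op": "send_rows", "data": {
  "plan": [
    [[0,0,0],[0,0,0],0.5],
    [[0,0,0],[0,0,0],0.5],
    [[0,0,0],[0,0,0],0.5]
  ]
}}

```text
t: 24.87
position: [0.6093, 0.0304, 0.0551]
tool_rot: [1.24, 1.189, -1.237]
wrist_force: [0.2, -0.1, -3.2]
width: 0.0577
```

```bash
python3 - <<'E'
from h import *
s=observe(); print(s["t"],s["position"].round(4),s["width"],s["wrist_force"],s["wrist_torque"]);delta(-.04,(.6095,.029,.0458))
p=read_camera("scene"); cv2.imwrite("pics/e6.png",cv2.convertScaleAbs(cv2.resize(p["frame"][170:320,200:400],None,fx=4,fy=4,interpolation=cv2.INTER_CUBIC),alpha=1.5))
E
```

```text
24.8667 [0.6093 0.0304 0.0551] 0.05774801792256338 [ 0.22602936 -0.05602227 -3.16496463] [-0.01340934  0.04518788 -0.04647297]
shift [0.0093 0.0003 0.0014] turn [-0.     -0.     -0.0012]
```

View pics/e6.png

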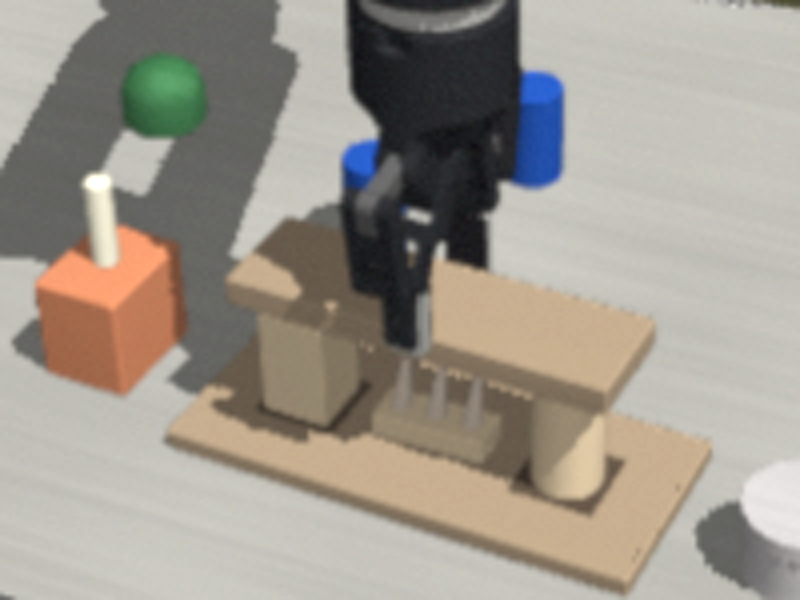

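Request:
{"op": "send_rows", "data": {
  "plan": [
    [[0.003,0,0.001],[0,0,0],0.5],
    [[0.006,0,0.001],[0,0,0],0.5],
    [[0.008,0,0.001],[0,0,0],0.5],
    [[0.008,0,0.001],[0,0,0],0.5],
    [[0.008,0,0.001],[0,0,0],0.5],
    [[0.008,0,0.001],[0,0,0],0.5]
  ]
}}

```text
t: 25.42
position: [0.6083, 0.0294, 0.0458]
tool_rot: [1.239, 1.19, -1.239]
wrist_force: [-0.4, 0.1, -2.7]
width: 0.0577
```

Request:
{"op": "send_rows", "data": {
  "plan": [
    [[0.001,0,0],[0,0,0],0.5],
    [[0.0015,0,0],[0,0,0],0.5],
    [[0.0015,0,0],[0,0,0],0.5],
    [[0.0015,0,0],[0,0,0],0.5]
  ]
}}

```text
t: 25.75
position: [0.6084, 0.0294, 0.0458]
tool_rot: [1.239, 1.19, -1.238]
wrist_force: [-2.6, 0.2, 6.4]
width: 0.0574
```

Request:
{"op": "send_rows", "data": {
  "plan": [
    [[0,0,0],[0,0,0],0.25],
    [[0,0,0],[0,0,0],0.15],
    [[0,0,0],[0,0,0],0.15],
    [[0,0,0],[0,0,0],0.1],
    [[0,0,0],[0,0,0],0.1],
    [[-0.02,0,0],[0,0,0],0.1],
    [[-0.05,0,0],[0,0,0],0.1],
    [[-0.08,0,0],[0,0,0],0.1]
  ]
}}

```text
t: 26.42
position: [0.6073, 0.0294, 0.1241]
tool_rot: [1.237, 1.193, -1.241]
wrist_force: [0.4, -0.6, -0.0]
width: 0.0767
```

```bash
python3 - <<'E'
from h import *
s=observe(); print(s["t"],s["position"].round(4),s["width"],s["wrist_force"],s["wrist_torque"]);delta(-.04,(.386,-.257,.13))
p=read_camera("scene"); cv2.imwrite("pics/e7.png",cv2.convertScaleAbs(cv2.resize(p["frame"][170:320,200:400],None,fx=4,fy=4,interpolation=cv2.INTER_CUBIC),alpha=1.5))
E
```

```text
26.4167 [0.6073 0.0294 0.1241] 0.07668479941242698 [ 0.44885944 -0.58837264 -0.02177163] [ 0.02130044  0.00243697 -0.01239851]
shift [-0.0052 -0.2096  0.2951] turn [-0.0001  0.      0.0023]
```

View pics/e7.png

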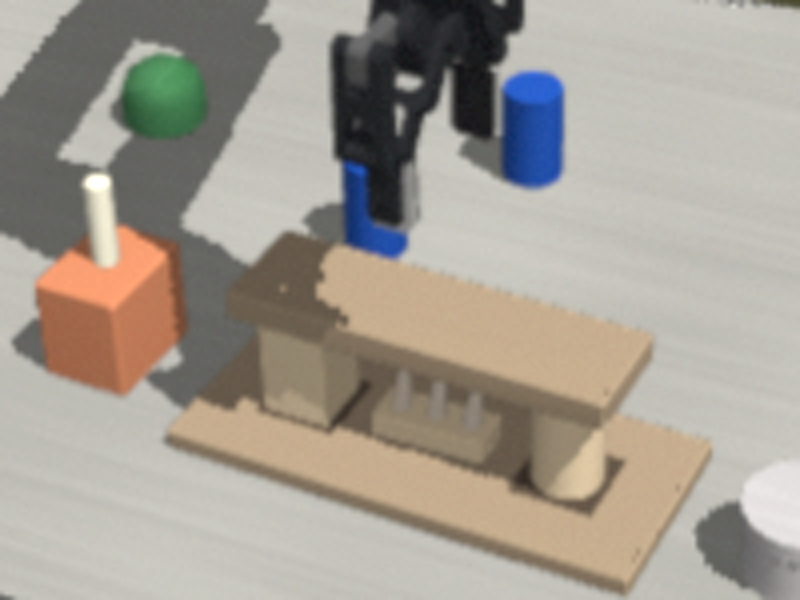

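Request:
{"op": "send_rows", "data": {
  "plan": [
    [[-0.02,-0.02,0.02],[0,0,0],0.1],
    [[-0.02,-0.044,0.052],[0,0,0],0.1],
    [[-0.02,-0.068,0.086],[0,0,0],0.1],
    [[-0.02,-0.092,0.12],[0,0,0],0.1],
    [[-0.02,-0.116,0.154],[0,0,0],0.1],
    [[-0.02,-0.14,0.188],[0,0,0],0.1],
    [[-0.02,-0.164,0.222],[0,0,0],0.1],
    [[-0.02,-0.188,0.256],[0,0,0],0.1]
  ]
}}

```text
t: 27.13
position: [0.4091, -0.2201, 0.1446]
tool_rot: [1.238, 1.189, -1.238]
wrist_force: [-0.5, -1.4, 0.6]
width: 0.0764
```

Request:
{"op": "send_rows", "data": {
  "plan": [
    [[0.01,-0.015,0.025],[0,0,0],0.1],
    [[0.03,-0.022,0.039],[0,0,0],0.1],
    [[0.045,-0.022,0.039],[0,0,0],0.1],
    [[0.045,-0.022,0.039],[0,0,0],0.1],
    [[0.045,-0.022,0.039],[0,0,0],0.1]
  ]
}}

```text
t: 27.55
position: [0.3861, -0.2566, 0.099]
tool_rot: [1.24, 1.192, -1.24]
wrist_force: [0.4, -0.2, 0.5]
width: 0.0764
```

```bash
python3 - <<'E'
from h import *
s=observe(); print(s["t"],s["position"].round(4),s["width"],s["wrist_force"],s["wrist_torque"]);delta(-.04,(.386,-.257,-.024))
p=read_camera("top"); cv2.imwrite("pics/f0t.png",cv2.convertScaleAbs(p["frame"],alpha=1.5))
p=read_camera("scene"); cv2.imwrite("pics/f0.png",cv2.convertScaleAbs(cv2.resize(p["frame"][100:250,180:380],None,fx=4,fy=4,interpolation=cv2.INTER_CUBIC),alpha=1.5))
E
```

```text
27.55 [ 0.3861 -0.2566  0.099 ] 0.0764471294510911 [ 0.39647412 -0.24755354  0.54836331] [ 0.00285156 -0.02170767 -0.00202518]
shift [1.23e-01 1.00e-04 6.00e-04] turn [-0.0006 -0.0009  0.0011]
```

View pics/f0.png

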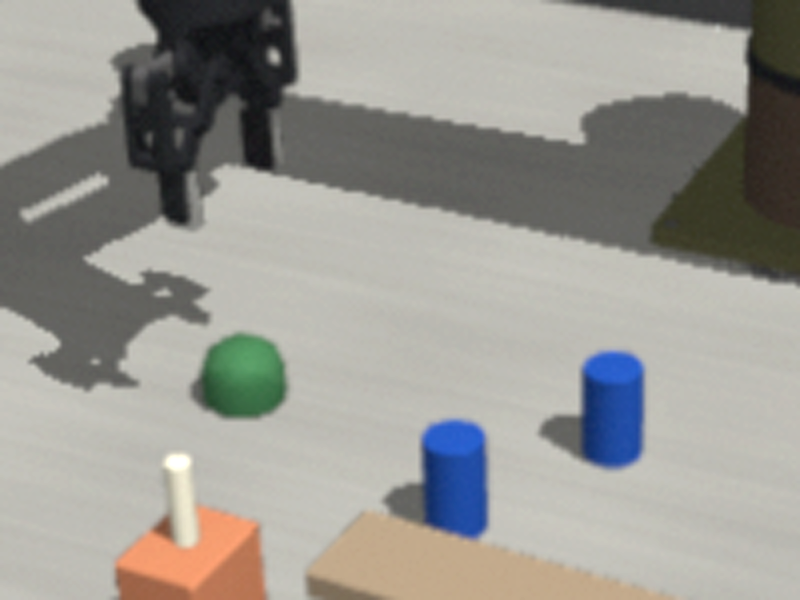

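View pics/f0t.png

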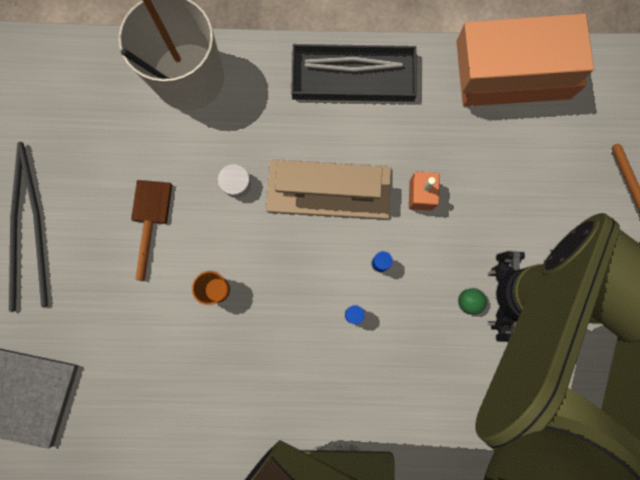

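Request:
{"op": "send_rows", "data": {
  "plan": [
    [[0.03,0,0],[0,0,0],0.1],
    [[0.06,0,0],[0,0,0],0.1],
    [[0.09,0,0],[0,0,0],0.1],
    [[0.115,0,0],[0,0,0],0.1],
    [[0.12,0,0],[0,0,0],0.1],
    [[0.12,0,0],[0,0,0],0.1],
    [[0.12,0,0],[0,0,0],0.1],
    [[0.12,0,0],[0,0,0],0.1]
  ]
}}

```text
t: 28.32
position: [0.3884, -0.2578, -0.0189]
tool_rot: [1.238, 1.187, -1.237]
wrist_force: [-0.2, -0.5, -0.6]
width: 0.077
```

```bash
python3 - <<'E'
from h import *
s=observe(); print(s["t"],s["position"].round(4),s["width"],s["wrist_force"],s["wrist_torque"]);delta(-.04,(.386,-.257,-.024))
p=read_camera("scene"); cv2.imwrite("pics/f1.png",cv2.convertScaleAbs(cv2.resize(p["frame"][120:240,180:340],None,fx=5,fy=5,interpolation=cv2.INTER_CUBIC),alpha=1.5))
E
```

```text
28.3167 [ 0.3884 -0.2578 -0.0189] 0.07703156197293647 [-0.18426982 -0.46195892 -0.60981405] [-0.0283526  -0.05891201  0.01051231]
shift [ 0.0051 -0.0025 -0.0007] turn [ 0.0004  0.0013 -0.0017]
```

View pics/f1.png

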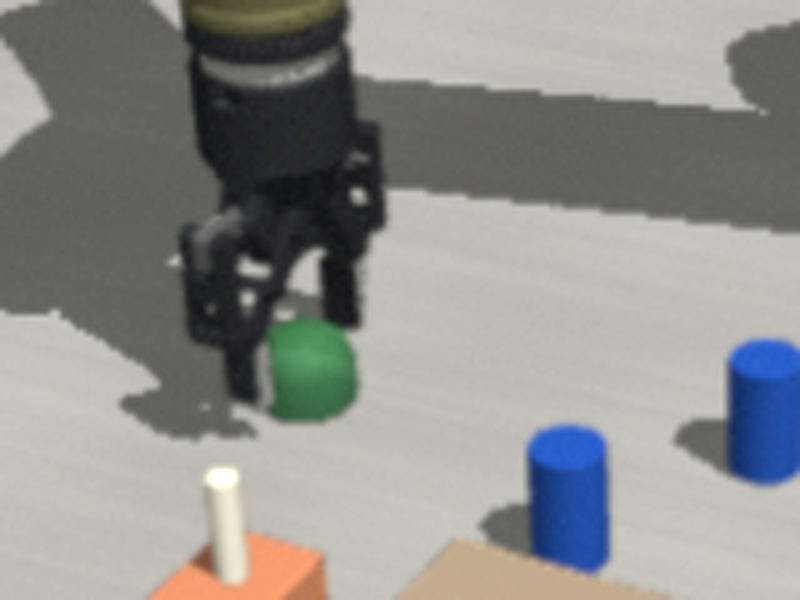

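```bash
python3 - <<'E'
from h import *
p=read_camera("scene")
f=lambda X:((proj(p,X)-[180,120])*5).round().tolist()
print("dome c",f([[.386,-.257,.02],[.386,-.257,0],[.386,-.257,.041]]))
for y in(-.257,-.267): print(y,"front in/out, rear in/out z.02",f([[.388+.0385,y,.018],[.388+.05,y,.018],[.388-.0385,y,.018],[.388-.05,y,.018]]))
rs=regions_of(p,"paperweight"); print([(r["conf"],r["mask"].sum(),(np.array(r["point"])[::-1]-[180,120])*5) for r in rs])
E
```

```text
dome c [[304.0, 362.0], [308.0, 396.0], [300.0, 325.0]]
-0.257 front in/out, rear in/out z.02 [[262.0, 406.0], [250.0, 418.0], [341.0, 330.0], [352.0, 320.0]]
-0.267 front in/out, rear in/out z.02 [[244.0, 402.0], [232.0, 413.0], [324.0, 326.0], [335.0, 316.0]]
[(0.78, np.int64(294), array([302.5, 372.5]))]
```

Request:
{"op": "send_rows", "data": {
  "plan": [
    [[0.004,-0.002,0],[0,0,0],0.1],
    [[0.005,-0.002,0],[0,0,0],0.1],
    [[0.005,-0.002,0],[0,0,0],0.3],
    [[0.005,-0.002,0],[0,0,0],0.6],
    [[0.005,-0.002,0],[0,0,0],0.6],
    [[0.005,-0.002,0],[0,0,0],0.6],
    [[0.005,-0.002,0],[0,0,0],0.6],
    [[0.005,-0.002,0],[0,0,0],0.6]
  ],
  "force": 40
}}

```text
t: 29.13
position: [0.385, -0.257, -0.0251]
tool_rot: [1.239, 1.189, -1.239]
wrist_force: [-0.7, 1.0, 5.7]
width: 0.0501
```

```bash
python3 - <<'E'
from h import *
s=observe(); print(s["t"],s["position"].round(4),s["width"],s["wrist_force"],s["wrist_torque"])
p=read_camera("scene"); cv2.imwrite("pics/f2.png",cv2.convertScaleAbs(cv2.resize(p["frame"][120:240,180:340],None,fx=5,fy=5,interpolation=cv2.INTER_CUBIC),alpha=1.5))
p=read_camera("top"); cv2.imwrite("pics/f2t.png",cv2.convertScaleAbs(cv2.resize(p["frame"][145:230,255:400],None,fx=5,fy=5,interpolation=cv2.INTER_CUBIC),alpha=1.8))
E
```

```text
29.1333 [ 0.385  -0.257  -0.0251] 0.05011779409991755 [-0.66063511  0.9961565   5.67161735] [ 0.09771974  0.09561585 -0.0509224 ]
```

View pics/f2.png

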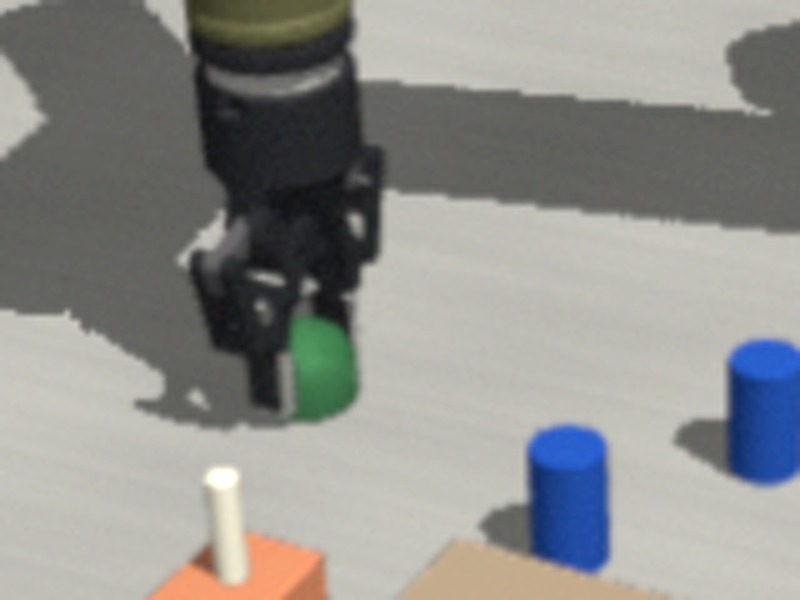

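View pics/f2t.png

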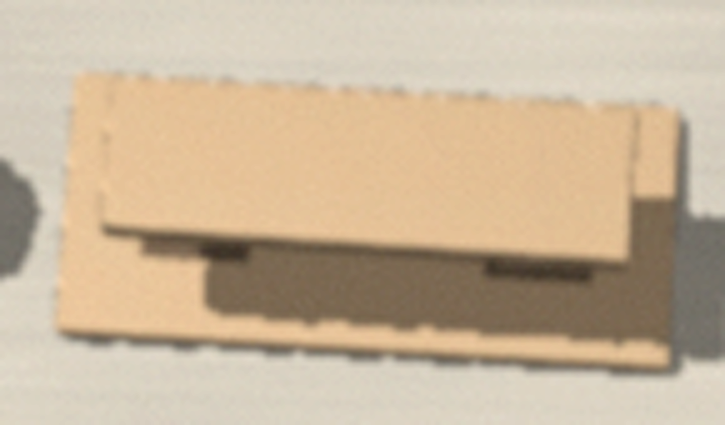

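```bash
python3 - <<'E'
from h import *
tp=read_camera("top")
g=lambda x,y,z: ray(tp,(144.6+y/5,254.6+x/5),z)
C=np.array([g(x,y,.088) for x,y in((110,77),(635,105),(628,262),(102,230))]); d=C[0]-C[1]+C[3]-C[2]
print(C.round(4),C.mean(0),np.linalg.norm(C[0]-C[1]),np.linalg.norm(C[0]-C[3]),-np.arctan2(d[0],d[1]))
B=np.array([g(x,y,.012) for x,y in((75,73),(680,106),(668,367),(57,330))]); d=B[0]-B[1]+B[3]-B[2]
print(B.mean(0),np.linalg.norm(B[0]-B[1]),np.linalg.norm(B[0]-B[3]),-np.arctan2(d[0],d[1]))
E
```

```text
[[ 0.6415  0.129 ]
 [ 0.6344 -0.0706]
 [ 0.5732 -0.0681]
 [ 0.5818  0.1299]] [0.60771357 0.03004284] 0.19969140651912776 0.059806087573338 -0.03957720705017256
[0.60873411 0.02928953] 0.24955561585957067 0.1083611932227193 -0.03995814429751346
```

Request:
{"op": "send_rows", "data": {
  "plan": [
    [[-0.01,0,0],[0,0,0],0.6],
    [[-0.03,0,0],[0,0,0],0.6],
    [[-0.06,0,0],[0,0,0],0.6],
    [[-0.09,0,0],[0,0,0],0.6],
    [[-0.12,0,0],[0,0,0],0.6],
    [[-0.15,0,0],[0,0,0],0.6],
    [[-0.17,0,0],[0,0,0],0.6],
    [[-0.17,0,0],[0,0,0],0.6]
  ]
}}

```text
t: 29.95
position: [0.3873, -0.2588, 0.1485]
tool_rot: [1.238, 1.181, -1.236]
wrist_force: [1.1, -0.4, -1.7]
width: 0.0501
```

```bash
python3 - <<'E'
from h import *
s=observe(); print(s["t"],s["position"].round(4),s["width"],s["wrist_force"],s["wrist_torque"]);delta(-.04,(.6077,.03,.145))
p=read_camera("scene"); cv2.imwrite("pics/f3.png",cv2.convertScaleAbs(cv2.resize(p["frame"][50:210,160:360],None,fx=4,fy=3.75,interpolation=cv2.INTER_CUBIC),alpha=1.5))
E
```

```text
29.95 [ 0.3873 -0.2588  0.1485] 0.050090057448326626 [ 1.1058443  -0.38549284 -1.74730024] [ 0.02021025 -0.01718429 -0.03161341]
shift [ 0.0034  0.2086 -0.2975] turn [-0.0001  0.0032 -0.0043]
```

View pics/f3.png

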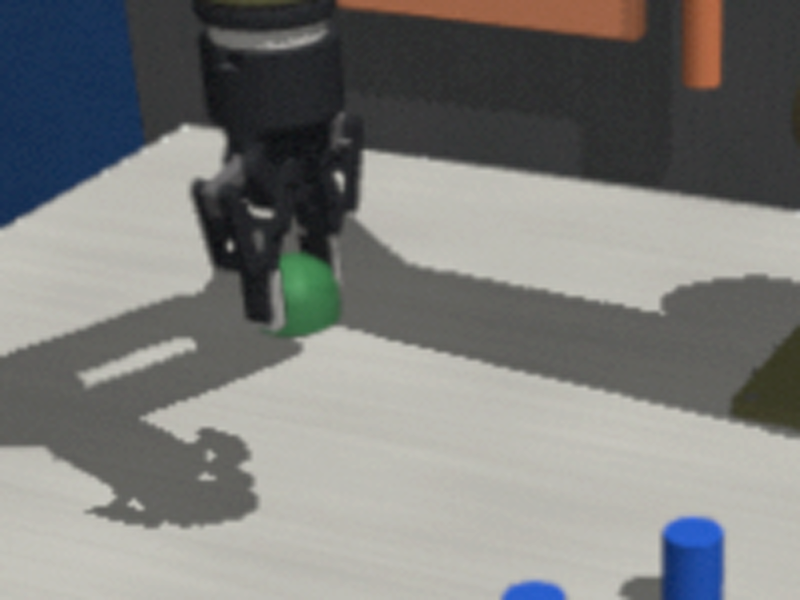

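Request:
{"op": "send_rows", "data": {
  "plan": [
    [[0,0.01,-0.015],[0,0,0],0.6],
    [[0,0.029,-0.042],[0,0,0],0.6],
    [[0,0.048,-0.07],[0,0,0],0.6],
    [[0,0.068,-0.098],[0,0,0],0.6],
    [[0,0.088,-0.126],[0,0,0],0.6],
    [[0,0.108,-0.154],[0,0,0],0.6],
    [[0,0.128,-0.182],[0,0,0],0.6],
    [[0,0.148,-0.21],[0,0,0],0.6]
  ]
}}

```text
t: 30.67
position: [0.5401, -0.0511, 0.1418]
tool_rot: [1.237, 1.194, -1.242]
wrist_force: [0.5, -1.1, -1.0]
width: 0.0505
```

Request:
{"op": "send_rows", "data": {
  "plan": [
    [[0,0.02,-0.028],[0,0,0],0.6],
    [[0,0.04,-0.058],[0,0,0],0.6],
    [[0,0.054,-0.078],[0,0,0],0.6],
    [[0,0.06,-0.087],[0,0,0],0.6],
    [[0,0.06,-0.087],[0,0,0],0.6],
    [[0,0.06,-0.087],[0,0,0],0.6],
    [[0,0.06,-0.087],[0,0,0],0.6],
    [[0,0.06,-0.087],[0,0,0],0.6]
  ]
}}

```text
t: 31.33
position: [0.6031, 0.0302, 0.1439]
tool_rot: [1.238, 1.19, -1.242]
wrist_force: [0.2, -0.4, -2.4]
width: 0.0504
```

```bash
python3 - <<'E'
from h import *
s=observe(); print(s["t"],s["position"].round(4),s["width"],s["wrist_force"],s["wrist_torque"]);delta(-.04,(.6077,.03,.063))
p=read_camera("scene"); cv2.imwrite("pics/f4.png",cv2.convertScaleAbs(cv2.resize(p["frame"][150:300,200:400],None,fx=4,fy=4,interpolation=cv2.INTER_CUBIC),alpha=1.5))
P=s["position"]; b=np.array([P[0],P[1],P[2]+.0251])
q=(proj(p,M["paperweight"]+b)-[200,150])*4; print(q.min(0),q.max(0))
E
```

```text
31.3333 [0.6031 0.0302 0.1439] 0.05040391167682932 [ 0.24534981 -0.35858952 -2.43962406] [ 0.04723967 -0.04518489 -0.00302159]
shift [ 0.0809  0.0048 -0.    ] turn [-0.001   0.0004  0.0013]
[383.09498445 151.16609534] [498.7685873  274.17502329]
```

View pics/f4.png

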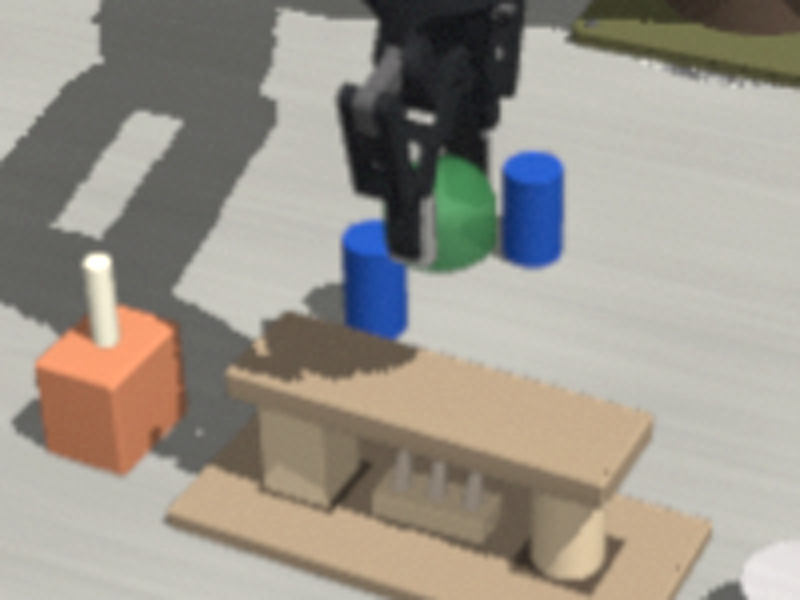

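Request:
{"op": "send_rows", "data": {
  "plan": [
    [[0.02,0.003,0],[0,0,0],0.6],
    [[0.04,0.003,0],[0,0,0],0.6],
    [[0.06,0.003,0],[0,0,0],0.6],
    [[0.07,0.003,0],[0,0,0],0.6],
    [[0.075,0.003,0],[0,0,0],0.6],
    [[0.075,0.003,0],[0,0,0],0.6],
    [[0.075,0.003,0],[0,0,0],0.6],
    [[0.075,0.003,0],[0,0,0],0.6]
  ]
}}

```text
t: 32.05
position: [0.6087, 0.0313, 0.0708]
tool_rot: [1.24, 1.188, -1.237]
wrist_force: [0.0, 0.5, -1.6]
width: 0.0499
```

Request:
{"op": "send_rows", "data": {
  "plan": [
    [[0,0,0],[0,0,0],0.6],
    [[0,0,0],[0,0,0],0.6],
    [[0,0,0],[0,0,0],0.6]
  ]
}}

```text
t: 32.3
position: [0.6081, 0.0315, 0.0703]
tool_rot: [1.239, 1.189, -1.238]
wrist_force: [-0.5, -0.2, -1.4]
width: 0.0505
```

```bash
python3 - <<'E'
from h import *
s=observe(); print(s["t"],s["position"].round(4),s["width"],s["wrist_force"],s["wrist_torque"]);delta(-.04,(.6077,.03,.063))
E
```

```text
32.3 [0.6081 0.0315 0.0703] 0.05048927709995622 [-0.4883     -0.24520405 -1.43922266] [-0.02867256 -0.00496432 -0.03173347]
shift [ 0.0073 -0.0003  0.0015] turn [ 0.     -0.     -0.0009]
```

Request:
{"op": "send_rows", "data": {
  "plan": [
    [[0.003,0,0.001],[0,0,0],0.6],
    [[0.0055,0,0.001],[0,0,0],0.6],
    [[0.0065,0,0.001],[0,0,0],0.6],
    [[0.0065,0,0.001],[0,0,0],0.6],
    [[0.0065,0,0.001],[0,0,0],0.6]
  ]
}}

```text
t: 32.72
position: [0.6074, 0.0304, 0.063]
tool_rot: [1.238, 1.19, -1.239]
wrist_force: [0.1, -0.4, -0.9]
width: 0.0503
```

Request:
{"op": "send_rows", "data": {
  "plan": [
    [[0.001,0,0],[0,0,0],0.6],
    [[0.001,0,0],[0,0,0],0.6],
    [[0.001,0,0],[0,0,0],0.6]
  ]
}}

```text
t: 32.97
position: [0.6074, 0.0304, 0.063]
tool_rot: [1.239, 1.19, -1.239]
wrist_force: [-2.1, -0.9, 5.6]
width: 0.0499
```

Request:
{"op": "send_rows", "data": {
  "plan": [
    [[0,0,0],[0,0,0],0.3],
    [[0,0,0],[0,0,0],0.2],
    [[0,0,0],[0,0,0],0.1],
    [[0,0,0],[0,0,0],0.1],
    [[0,0,0],[0,0,0],0.1],
    [[-0.02,0,0],[0,0,0],0.1],
    [[-0.05,0,0],[0,0,0],0.1],
    [[-0.08,0,0],[0,0,0],0.1]
  ]
}}

```text
t: 33.63
position: [0.6063, 0.0304, 0.1416]
tool_rot: [1.237, 1.193, -1.241]
wrist_force: [1.4, -0.9, 0.7]
width: 0.0769
```

Request:
{"op": "send_rows", "data": {
  "plan": [
    [[-0.02,0,0.01],[0,0,0],0.1],
    [[-0.04,-0.01,0.03],[0,0,0],0.1],
    [[-0.04,-0.035,0.06],[0,0,0],0.1],
    [[-0.04,-0.06,0.09],[0,0,0],0.1],
    [[-0.04,-0.085,0.12],[0,0,0],0.1],
    [[-0.04,-0.11,0.15],[0,0,0],0.1],
    [[-0.04,-0.135,0.18],[0,0,0],0.1],
    [[-0.04,-0.16,0.21],[0,0,0],0.1]
  ]
}}

```text
t: 34.3
position: [0.4379, -0.1739, 0.1821]
tool_rot: [1.238, 1.19, -1.238]
wrist_force: [1.1, -0.6, 0.1]
width: 0.0769
```

Request:
{"op": "send_rows", "data": {
  "plan": [
    [[0,-0.02,0.03],[0,0,0],0.1],
    [[0,-0.03,0.06],[0,0,0],0.1],
    [[0,-0.03,0.1],[0,0,0],0.1],
    [[0,-0.03,0.1],[0,0,0],0.1],
    [[0,-0.03,0.1],[0,0,0],0.1]
  ]
}}

```text
t: 34.72
position: [0.4052, -0.2739, 0.1821]
tool_rot: [1.241, 1.187, -1.241]
wrist_force: [-0.8, 0.4, 0.2]
width: 0.0775
```

```bash
python3 - <<'E'
from h import *
s=observe(); print(s["t"],s["position"].round(4),s["wrist_force"])
p=read_camera("scene"); cv2.imwrite("pics/g1.png",cv2.convertScaleAbs(cv2.resize(p["frame"][190:310,220:380],None,fx=5,fy=5,interpolation=cv2.INTER_CUBIC),alpha=1.6))
t=read_camera("top"); cv2.imwrite("pics/g1t.png",cv2.convertScaleAbs(cv2.resize(t["frame"][145:230,255:400],None,fx=5,fy=5,interpolation=cv2.INTER_CUBIC),alpha=1.8))
for pic,nm in((p,"s"),(t,"t")):
    for n in("paperweight","tumbler"):
        rs=regions_of(pic,n); print(nm,n,[(np.round(r["point"]),round(r["conf"],2),int(r["mask"].sum())) for r in rs])
        if n=="tumbler" and rs: print(fit([(pic,rs[0]["mask"].astype(float))],M[n],(.398,.247,0)))
        if n=="paperweight" and rs: print(fit([(pic,rs[0]["mask"].astype(float))],M[n],(.607,.03,0),.088))
E
```

```text
34.7167 [ 0.4052 -0.2739  0.1821] [-0.76915025  0.37442948  0.20558524]
s paperweight [(array([242., 310.]), 0.82, 680)]
(array([0.60567252, 0.02768346, 0.14099498]), np.float64(0.08440073070515197))
s tumbler [(array([233., 443.]), 0.93, 1065)]
(array([0.39797382, 0.24448045, 0.15375754]), np.float64(0.11552476113117305))
t paperweight []
t tumbler [(array([291., 210.]), 0.87, 987)]
(array([ 0.39831092,  0.24742882, -0.03465434]), np.float64(0.11471326959201344))
```

View pics/g1.png

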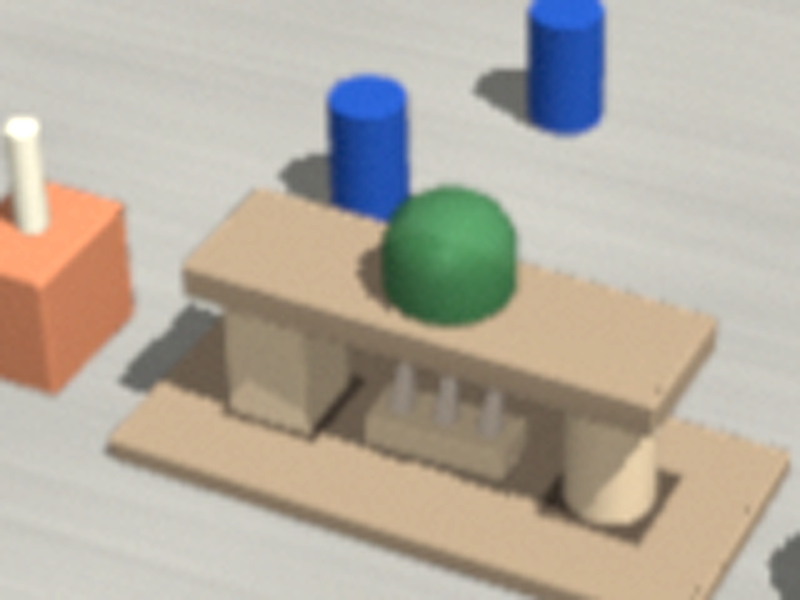

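View pics/g1t.png

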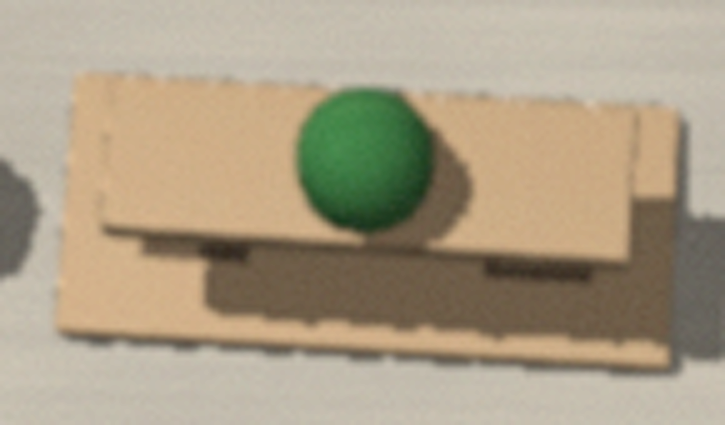

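```bash
python3 - <<'E'
from h import *
p=read_camera("scene"); t=read_camera("top")
g=lambda x,y,z: ray(p,(189.6+y/5,219.6+x/5),z)
c=np.array([.6090,.0293]); a=-.04; R=np.array([[np.cos(a),-np.sin(a)],[np.sin(a),np.cos(a)]])
L=lambda q:(R.T@(q-c)).round(4)
print("sq front corners",L(g(228,408,.012)),L(g(308,432,.012)),"expected x .018, y -.088/-.052")
print("rd left/right/bottom",L(g(565,500,.012)),L(g(655,500,.012)),L(g(610,522,.012)))
print("plaque front",L(g(368,447,.012)),L(g(505,479,.012)),"exp x.012 y+-.03")
print("dome",L(ray(t,(144.6+158/5,254.6+365/5),.105)))
for n in("square_post","cone_plaque","round_post"): print(n,[(L(ray(p,q["point"],.012)),round(q["conf"],2)) for q in pinpoint(p,n)[:3]])
E
```

```text
sq front corners [ 0.0183 -0.092 ] [ 0.0177 -0.0554] expected x .018, y -.088/-.052
rd left/right/bottom [0.011  0.0542] [-0.0039  0.0857] [0.0152 0.0751]
plaque front [ 0.0156 -0.0294] [0.0097 0.0279] exp x.012 y+-.03
dome [-0.0024  0.002 ]
square_post [(array([ 0.004 , -0.0664]), 0.6)]
cone_plaque []
round_post [(array([-0.2303, -0.0489]), 0.96), (array([-0.0031,  0.0689]), 0.79), (array([-0.1243, -0.0993]), 0.74)]
```

All within tolerance; handing in.

```bash
python3 - <<'E'
from rig import *
print(sign_off())
E
```

```text
the job is handed in; nothing more can be done
None
```

The stand is built and handed in at about 35 s. My last camera checks put every part inside its tolerance. `sign_off` gave no verdict.

All positions below are in the batt's frame:

| Part | Measured position | Target |
|---|---|---|
| Square post (probe-brick end) | x ≈ 0, y ≈ −74 mm | 0, −70 mm |
| Round post (cream, not the blue look-alikes) | y ≈ +70 mm; x about −3 to 0 mm | 0, +70 mm |
| Cone plaque | within about 2 mm of centre, turned about 0.1 rad by a coarse reading | centre, 0 rad |
| Bar | within 2 mm of centre, same turn as the batt (−0.04 rad) | centre, in line |
| Paperweight | within 3 mm of the bar's middle | bar's middle |

- **Tumbler:** it reads the same as at the start, within about 2 mm.
- **Robot:** the arm was clear of everything at hand-in.

**What went wrong or disagreed:**
- **Finger tips higher than expected:** they sat about 30 mm above the reported TCP. My first try at the plaque therefore closed just above the strip, probably on a cone. I released, went lower and gripped the strip properly, and saw no damage.
- **Square post reading:** its corner measurement (−74 mm) and the network's point (−66 mm) differ by about 7 mm. Both are within the 13 mm limit.
- **Missed detections:** in the last checks the network did not find the plaque in the scene view or the paperweight in the top view. I measured those from the pictures instead.

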